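# Weigh out walnuts from a tilting bin

## Task

Weigh out all the walnuts: first set the empty wooden box in the middle of the scale's platform, then press the scale's tare paddle right down to its stop and let it up again. Then tip the storage bin fully up by the bar at its far end so that the walnuts gather in its low front corner, and move every walnut into the box on the scale with the scoop, never touching a walnut with the gripper. Finish by lowering the bin level again and standing the scoop upright on its cork mat, with the full box still in the middle of the platform; leave the mug, jar and tub where they are.

Things in the scene. Friction and masses are not known exactly. Their poses are not given: they have to be found in the camera images.
- stand: Fixed steel stand of the tilting bin: base plate 250 x 150 mm, 6 mm thick; origin at the centre of its underside on the worktop; +x runs from the bin's front (hinged side, nearest the robot) to its far side. The bin's hinge axis is parallel to its y, at x -113, z 20 mm. The hinge is stiff: the bin stays at any angle; raising it at the bar takes about 11 N, some 6 N down on the far end lowers it.
- bin (a joint): Tilt of the open white plastic storage bin about the hinge along its front lower edge: 0 = level, 0.36 rad = tipped fully up to its stop, far end raised, floor sloping down to the front. It stays at any angle where it is left.
- bin_corner (a point): Point in the bin, turning with it: middle of the inner corner line where floor meets front wall, the lowest corner once tipped; x runs along the floor to the far wall, y along the corner, z up off the floor. Inside, the bin is 220 mm long (x 0 to 220), 110 wide (y -55 to 55), 70 deep; walls and floor 5 mm; the front wall leans outwards 0.44 rad. Hinge axis at x -5, z -5 mm here.
- bin_bar (a point): Centre of the round steel handle bar above the bin's far wall: 14 mm thick, along y, free length 66 mm between two uprights, its axis 37 mm above the wall's rim; turns with the bin (same axes as bin_corner), 222.5 mm along x and 107 mm along z from it.
- scale: Fixed white kitchen scale, 235 (x) x 165 (y) mm; origin on its underside, 30 mm beyond its centre and 7 mm short of the platform's centre; +x points from its control side (nearest the robot) to the platform side. Control panel top 30 mm above the worktop.
- platform (a point): Centre of the top of the scale's square weighing platform (155 x 160 mm, 42 mm above the worktop), axes as the scale.
- paddle (a joint): Grey hinged tare paddle on the scale's control side (70 mm long, 50 mm wide, 5 mm thick), hinged at its platform end; 0 = up at rest, its free end (towards the robot) raised, 0.24 rad = pressed down to its stop. A spring lifts it again; at the pad it takes about 2.5 N to start and 6 N to reach the stop.
- paddle_pad (a point): Centre of the dark rubber pad on top of the paddle, 12 mm from its free end: where to press, straight down; it goes down about 14 mm to the stop. Origin on the pad's surface.
- masu_center (a point): Centre (half-way up, 35 mm above its underside) of the loose, square, open wooden measuring box: 145 x 145 mm outside, 70 mm high, walls and floor 10 mm thick (any wall can be pinched from above), x and y along the sides, about 0.2 kg.
- scoop_center (a point): Reference point of the loose scoop (0.13 kg), 80 mm above the middle of its flat steel pan's underside, on which it stands. Pan 72 mm long, 100 wide, floor 2, walls 3, sides 40 high (from 20 behind the lip), back 50; mouth to its -x, lip at x -35, pan's back at x +37 mm. Wooden handle 20 x 20 mm, leaning 0.15 rad to the mouth, axis from x +48 at height 30 to x +28 at 168 mm; z up.
- mat: Fixed cork mat on which the scoop stands at the start, 150 x 130 mm, 3 mm thick, origin at the centre of its underside.
- nut0: Whole walnut, a ball 30 mm across, 12 g; position of its centre (5 to 8 of the 8 are there; the rest are None throughout).
- nut1: Another walnut, as nut0, or absent.
- nut2: Another walnut, as nut0, or absent.
- nut3: Another walnut, as nut0, or absent.
- nut4: Another walnut, as nut0, or absent.
- nut5: Another walnut, as nut0, or absent.
- nut6: Another walnut, as nut0, or absent.
- nut7: Another walnut, as nut0, or absent.
- mug: Bystander: white mug, 76 mm wide, 85 mm high; origin under its centre. Leave it alone.
- jar: Bystander: amber glass jar, 60 mm wide, 100 mm high; origin under its centre. Leave it alone.
- tub: Bystander: closed plastic tub, 126 mm square, 60 mm high; origin under its centre. Leave it alone.
Not all that is in view belongs to the job. Leave any blue or pink look-alike of the part that bears scoop_center alone.

How it is judged (in metres and radians):
On the way, in this order (a step that is already met when the one before it is completed fails the run):
1. the empty box stands in the middle of the scale's platform, let go (horizontal distance between masu_center and platform below 0.03 m and z of masu_center in the frame of platform between 0.03 and 0.041 m and angle between masu_center's own z axis and vertical below 0.06 rad and contact force between the fingers and masu below 0.1 N), for 0.2 s.
2. the tare paddle is pressed down to its stop while the empty box is on the platform (value of joint paddle above 0.21 rad and horizontal distance between masu_center and platform below 0.08 m and distance between each of nut0, nut1, nut2, nut3, nut4, nut5, nut6, nut7 and masu_center above 0.095 m), for 0.1 s.
3. the bin is tipped up and all the walnuts have gathered in the front part of it (value of joint bin above 0.31 rad and x of each of nut0, nut1, nut2, nut3, nut4, nut5, nut6, nut7 in the frame of bin_corner below 0.13 m), for 0.2 s.
At the end, for the whole second after the job is handed in: Every walnut lies inside the box; the box stands upright on the scale, its centre within 30 mm of the platform's centre; the bin is back level (within 0.06 rad); the paddle is up; the scoop stands upright on its mat, its reference point within 60 mm of the mat's centre; all released and at rest (x of nut0 in the frame of masu_center between -0.062 and 0.062 m and y of nut0 in the frame of masu_center between -0.062 and 0.062 m and z of nut0 in the frame of masu_center between -0.036 and 0.036 m and x of nut1 in the frame of masu_center between -0.062 and 0.062 m and y of nut1 in the frame of masu_center between -0.062 and 0.062 m and z of nut1 in the frame of masu_center between -0.036 and 0.036 m and x of nut2 in the frame of masu_center between -0.062 and 0.062 m and y of nut2 in the frame of masu_center between -0.062 and 0.062 m and z of nut2 in the frame of masu_center between -0.036 and 0.036 m and x of nut3 in the frame of masu_center between -0.062 and 0.062 m and y of nut3 in the frame of masu_center between -0.062 and 0.062 m and z of nut3 in the frame of masu_center between -0.036 and 0.036 m and x of nut4 in the frame of masu_center between -0.062 and 0.062 m and y of nut4 in the frame of masu_center between -0.062 and 0.062 m and z of nut4 in the frame of masu_center between -0.036 and 0.036 m and x of nut5 in the frame of masu_center between -0.062 and 0.062 m and y of nut5 in the frame of masu_center between -0.062 and 0.062 m and z of nut5 in the frame of masu_center between -0.036 and 0.036 m and x of nut6 in the frame of masu_center between -0.062 and 0.062 m and y of nut6 in the frame of masu_center between -0.062 and 0.062 m and z of nut6 in the frame of masu_center between -0.036 and 0.036 m and x of nut7 in the frame of masu_center between -0.062 and 0.062 m and y of nut7 in the frame of masu_center between -0.062 and 0.062 m and z of nut7 in the frame of masu_center between -0.036 and 0.036 m and horizontal distance between masu_center and platform below 0.03 m and z of masu_center in the frame of platform between 0.03 and 0.041 m and angle between masu_center's own z axis and vertical below 0.06 rad and value of joint bin below 0.06 rad and value of joint paddle below 0.08 rad and horizontal distance between scoop_center and mat below 0.06 m and height (world z) of scoop_center between 0.075 and 0.09 m and angle between scoop_center's own z axis and vertical below 0.12 rad and linear speed of each of masu, scoop below 0.02 m/s); the robot touches nothing.
It fails at once if the gripper touches a walnut (contact force between the fingers and nut0 above 0.3 N or contact force between the fingers and nut1 above 0.3 N or contact force between the fingers and nut2 above 0.3 N or contact force between the fingers and nut3 above 0.3 N or contact force between the fingers and nut4 above 0.3 N or contact force between the fingers and nut5 above 0.3 N or contact force between the fingers and nut6 above 0.3 N or contact force between the fingers and nut7 above 0.3 N).
It fails at once if the mug, jar or tub is moved (distance of any of mug, jar, tub from where it was at the start of the episode above 0.03 m).
Of nut0, nut1, nut2, nut3, nut4, nut5, nut6, nut7 only 5 to 8 are there at a start; the rules pass over those that are not, and their reading is None.
At some moment in a run one of masu may be knocked a few centimetres aside while the robot is not near it.
It also fails if it takes over 210 s, if anything falls off the work surface, if the arm or the gripper's body presses on something with over 40 N, if the wrist force passes 120 N, or if a joint passes its speed limit or range.

## Robot

A 6-joint arm with a two-finger parallel gripper is mounted at the origin on the work surface. World frame = base frame: x ahead of the robot, y to its left, z up, the work surface at z = 0. Lengths are in mm, angles in rad, forces in N, time in s.
With the tool pointing down it reaches from about 350 to 775 mm from the base axis. Payload 7.3 kg.
Tool frame: the origin (TCP) lies at the very end of the fingers, on their centre line; the grasp point (between the pads) lies 19 mm behind it; z points along the fingers, y is the line along which they close (so a half turn about z gives the same grasp; the last joint's range is limited). The gripper opens to 92 mm and grips with 3 to 60 N. Pads are 19 mm wide; open, the fingers measure 130 mm over their backs; the gripper's body (75 mm by 190 mm) begins 47 mm behind the grasp point.
Start: joints at [1.172, 0.342, 1.524, -0, 1.275, -0.146], TCP at [131.295, 508.337, 226.741] pointing down, gripper open.
Joint ranges: [-2.53, 2.53], [-0.77, 2.02], [0.04, 2.7], [-1, 4.14], [0.28, 2.66], [-3.11, 3.11]. Speed limits (rad/s): [2.57, 2.57, 3.14, 3.14, 3.14, 3.14].

## Interface

Orientations are given as [roll, pitch, yaw] about the fixed x, y, z axes, in that order (R = Rz(yaw) Ry(pitch) Rx(roll)).
In Python, from plant import bot gives the robot as it stands.
- The arm moves only by the tool jog_arm, never from a script. Its argument "targets" is a list of rows, each an object with "xyz": the shift along the tool's x, y, z as a fraction of full scale, a list of three; "spin": the turn about the tool's z as a fraction of full scale. In form: [{"xyz": [x, y, z], "spin": spin}, ...]. A call has exactly 10 rows; each row shifts and turns the commanded pose from where the row before left it, along the tool's axes as they then stand; what a row does not reach is not made up. Full scale, the value 1, is 80 mm for a shift and 0.1 rad for a turn. A row lasts 1/8 s, in which the tool goes at most 62.5 mm and 10.7 degrees, less where a joint would pass 70% of its speed; a pose out of reach is approached as far as the arm can. A call with a number of a shift or a turn outside -1 to 1 is refused whole. A call with a gripper value outside its range is refused whole. "gripper" is the opening in per cent of the stroke, from 0 (shut) to 100 (fully open), set as the call begins (left out, the last holds). The fingers move at their own pace and stop on an object; the grip force is fixed at half the most. Time passes only in rows, so rows that do not move let the fingers close, or fill a call up. It gives the time, the measured TCP pose, the force, the opening and the grip force at its end, in the units of the state.
- bot.get_obs(): the state, without advancing time (a new reading comes with each control period).
- bot.capture(name): name is "scene" or "top" or "wrist"; returns the picture (384x512x3 uint8, blue, green, red); there is no depth.
- bot.get_calibration(name): a dict with "vfov" (degrees; the focal length in pixels is half the picture's height over the tangent of half this angle, whatever the lens; pixels are square), "cx", "cy" (the principal point, pixels), "k1" (the pictures are not rectified: a ray, as slopes to the right and down, at radius r is drawn at 1 + k1 r^2 times it, then the intrinsics apply), "eye" and "rotation" of the camera in the world. Camera axes: x right, y down, z forward; pixel columns grow to the right and rows downward; lengths in mm; the calibration is good to about 2 mm. A picture is of the moment at which its call begins: read the wrist's pose just before it. get_calibration takes no time and is no camera call; for the wrist camera it gives the pose at the moment of the call.
- bot.close_job(): hands the job in; it is judged then, once.
The state is a dict: "time": time; "joint_positions": joint angles; "dq": joint speeds; "tau": joint torques, N m; "tool_pos": TCP position; "tcp_rot": TCP orientation; "contact_force": force on the tool from outside, world axes, zero at the start; "moment": the same for the moment, N m; "grip_width": finger opening in mm; "finger_force": force on a finger pad.
Only numpy, scipy, OpenCV 4.12 (cv2) and the standard library are available. Lean on these libraries where they do the work, as an engineer would, in place of code of your own. Each camera call takes 0.05 s, during which the arm holds its last target. There are 200 camera calls.

## Working session

There is one attempt and no reset: what is moved stays moved. The work goes in short steps, Python scripts to look and compute and a tool call to move; the robot and the scene stay as the last step left them, time stands still between calls to the robot, and variables do not carry over. Pictures are saved under pics/ and viewed, at most 14 in all, crops included, and the job is handed in when it is done.

Besides the shell and the picture viewer there is one more tool, called after "Request:" as a command line: name --argument value ..., lists and objects as JSON in quotes. jog_arm: Moves the arm, as the interface text tells. Shift numbers are shares of 80 mm and turn numbers shares of 0.1 rad, none past 1 either way. Its arguments: {"type":"object","properties":{"targets":{"type":"array","items":{"type":"object","properties":{"xyz":{"type":"array","items":{"type":"number"}},"spin":{"type":"number"}}}},"gripper":{"type":"number"}},"required":["targets"]}

```bash
ls; mkdir -p pics; python3 - <<'E'
from plant import bot
import cv2,numpy as np
o=bot.get_obs();print(o)
for n in ("scene","top"):
    im=bot.capture(n);cv2.imwrite(f"pics/{n}0.png",im)
    c=bot.get_calibration(n);print(n,{k:np.round(v,3).tolist() if not isinstance(v,str) else v for k,v in c.items()})
E
```

```text
pics
{'time': 0.0, 'joint_positions': array([ 1.17199241e+00,  3.42701280e-01,  1.52505089e+00, -1.57069382e-05,
        1.27538386e+00, -1.46016656e-01]), 'dq': array([ 9.63566837e-05, -5.46325266e-04,  2.88112685e-04,  2.48841362e-04,
        1.28679620e-03,  1.61330896e-03]), 'tau': array([ 1.33465786e-03, -4.31230474e+01, -2.44220960e+01,  7.18296412e-02,
        5.59654017e-02, -1.43762286e-04]), 'tool_pos': array([131.13131911, 507.92640838, 226.04426893]), 'tcp_rot': array([-3.14006352e+00, -2.09698591e-04,  2.88880981e+00]), 'contact_force': array([-0.12108388,  0.52609633, -0.21272994]), 'moment': array([-0.04832893,  0.05131642,  0.00963623]), 'finger_force': 0.0, 'grip_width': 91.93317699464592}
scene {'vfov': 43.197, 'cx': 252.927, 'cy': 187.28, 'k1': -0.112, 'eye': [1458.433, 407.241, 1301.668], 'rotation': [-2.433, -0.016, 2.01]}
top {'vfov': 57.237, 'cx': 253.413, 'cy': 192.663, 'k1': -0.042, 'eye': [467.783, 14.777, 940.231], 'rotation': [-3.076, -0.001, -1.581]}
```

View pics/scene0.png

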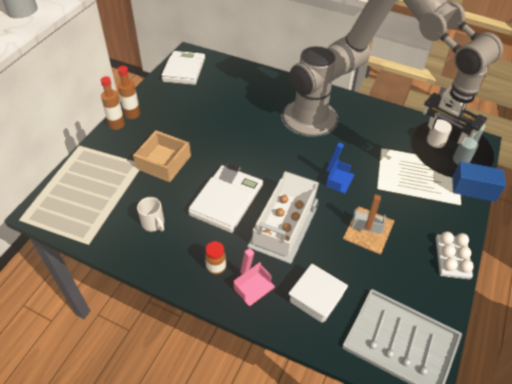

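View pics/top0.png

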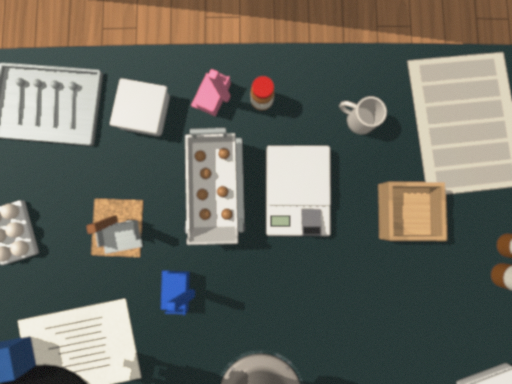

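The scene view shows the arm at the upper right, with the bin, scale, box and scoop in the middle of the table. In the top view:

- **Scale:** (298,190), paddle pad at about (313,215).
- **Box:** (412,212).
- **Bin:** (214,187), its bar at (209,130), holding 7 walnuts.
- **Mat:** (118,228).
- **Bystanders:** tub (140,107), jar (262,92), mug (366,115).

There are three scoop candidates: blue (176,290), pink (212,92), and a steel pan with a wooden handle on the cork mat (120,235). The steel one fits the description. I'll confirm it in an enlarged crop.

```bash
cat > h.py <<'E'
import cv2,numpy as np
from scipy.spatial.transform import Rotation as Ro
from plant import bot
def cal(n):
    c=dict(bot.get_calibration(n)); c['f']=192/np.tan(np.radians(c['vfov'])/2); c['R']=Ro.from_euler('xyz',c['rotation']).as_matrix(); return c
def ray(c,uv):
    d=(np.array(uv,float)-[c['cx'],c['cy']])/c['f']; s=d.copy()
    for _ in range(20): s=d/(1+c['k1']*(s@s))
    return c['R']@np.r_[s,1]
def onz(c,uv,z):
    r=ray(c,uv); e=np.array(c['eye']); return (e+r*(z-e[2])/r[2])[:2]
def proj(c,P):
    p=c['R'].T@(np.array(P,float)-c['eye']); s=p[:2]/p[2]; return s*(1+c['k1']*(s@s))*c['f']+[c['cx'],c['cy']]
def rect(c,mask,z,roi):
    u0,v0,u1,v1=roi; m=np.zeros_like(mask); m[v0:v1,u0:u1]=mask[v0:v1,u0:u1]
    k=max(cv2.findContours(m,cv2.RETR_EXTERNAL,cv2.CHAIN_APPROX_NONE)[0],key=cv2.contourArea)
    P=np.array([onz(c,p[0],z) for p in k],np.float32)
    (x,y),(w,h),a=cv2.minAreaRect(P); return np.round([x,y,w,h,a],1)
E
python3 - <<'E'
from h import *
im=cv2.imread('pics/top0.png'); c=cal('top')
hsv=cv2.cvtColor(im,cv2.COLOR_BGR2HSV); H,S,V=cv2.split(hsv)
white=((S<40)&(V>140)).astype(np.uint8)*255
wood=((H>5)&(H<25)&(S>60)&(V>90)).astype(np.uint8)*255
print('scale z42',rect(c,white,42,(258,135,340,245)))
print('bin z95',rect(c,white,95,(178,120,250,250)))
print('box z70',rect(c,wood,70,(370,170,455,250)))
print('mat z3',rect(c,((S>40)&(V>80)).astype(np.uint8)*255,3,(85,190,150,262)))
dark=(V<95).astype(np.uint8)*255
print('pad z45',rect(c,dark,45,(300,200,325,236)))
nut=((H<20)&(S>70)&(V<190)).astype(np.uint8)*255; nut[:, :185]=0; nut[:,240:]=0;nut[:145]=0;nut[230:]=0
n,l,st,ce=cv2.connectedComponentsWithStats(nut)
for s,p in zip(st[1:],ce[1:]):
    if s[4]>15: print('nut',p.round(1),s[4],onz(c,p,40).round())
cv2.imwrite('pics/crop1.png',np.vstack([cv2.resize(im[120:250,85:350],None,fx=3,fy=3,interpolation=cv2.INTER_CUBIC)]))
E
```

```text
scale z42 [ 533.1 -100.9  163.1  231.4   89.3]
bin z95 [5.417e+02 1.098e+02 2.805e+02 1.365e+02 2.000e-01]
box z70 [ 476.6 -382.9  174.6  147.3   89.1]
mat z3 [440.2 386.4 151.5 156.   87.3]
pad z45 [ 427.3 -134.7   45.7   20.2   89.3]
nut [224.  153.4] 71 [629.  88.]
nut [199.7 155.5] 85 [624. 151.]
nut [205.2 172.9] 87 [579. 137.]
nut [222.9 191.5] 68 [530.  91.]
nut [201.9 194. ] 90 [524. 145.]
nut [204.6 213.7] 85 [474. 138.]
nut [227.  213.8] 73 [473.  81.]
```

View pics/crop1.png

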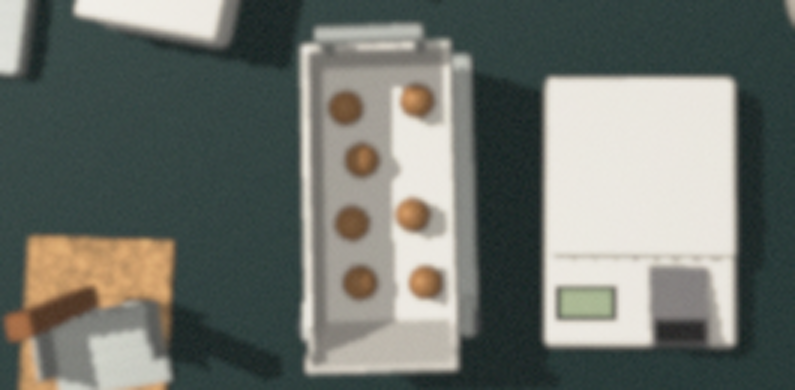

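The crop confirms the steel pan with the brown wooden handle on the cork mat as the scoop, lower left. The bin with 7 nuts and its bar is in the centre, and the scale with its dark paddle pad is on the right. I'm moving towards the box.

Request:
jog_arm --targets '[{"xyz": [0, 0, 0], "spin": 1}, {"xyz": [0, 0, 0], "spin": 1}, {"xyz": [0, 0, 0], "spin": 1}, {"xyz": [0, 0, 0], "spin": 1}, {"xyz": [0, 0, 0], "spin": 1}, {"xyz": [0, 0, 0], "spin": 1}, {"xyz": [0, 0, 0], "spin": 1}, {"xyz": [0, 0, 0], "spin": 1}, {"xyz": [0, 0, 0], "spin": 1}, {"xyz": [0, 0, 0], "spin": 1}]' --gripper 100

```text
time: 1.35
tool_pos: [131.2, 508.1, 226.3]
tcp_rot: [-3.141, 0.001, 1.885]
contact_force: [-0.3, -0.2, 0.7]
grip_width: 92.1
finger_force: 0.0
```

Request:
jog_arm --targets '[{"xyz": [0, 0, 0], "spin": 1}, {"xyz": [0, 0, 0], "spin": 1}, {"xyz": [0, 0, 0], "spin": 1}, {"xyz": [0, 0, 0], "spin": 0.18}, {"xyz": [-0.5, 0.6, 0], "spin": 0}, {"xyz": [-0.5, 0.6, 0], "spin": 0}, {"xyz": [-0.5, 0.6, 0], "spin": 0}, {"xyz": [-0.5, 0.6, 0], "spin": 0}, {"xyz": [-0.5, 0.6, 0], "spin": 0}, {"xyz": [-0.5, 0.6, 0], "spin": 0}]'

```text
time: 2.6
tool_pos: [420.6, 266.8, 226.8]
tcp_rot: [3.141, -0.0, 1.573]
contact_force: [1.5, 0.6, 0.2]
grip_width: 91.6
finger_force: 0.0
```

Request:
jog_arm --targets '[{"xyz": [-0.7, 0, 0], "spin": 0}, {"xyz": [-0.7, 0, 0], "spin": 0}, {"xyz": [-0.7, 0, 0], "spin": 0}, {"xyz": [-0.7, 0, 0], "spin": 0}, {"xyz": [-0.7, 0, 0], "spin": 0}, {"xyz": [-0.7, 0, 0], "spin": 0}, {"xyz": [-0.7, 0, 0], "spin": 0}, {"xyz": [-0.7, 0, 0], "spin": 0}, {"xyz": [-0.7, 0, 0], "spin": 0}, {"xyz": [-0.4, 0, 0], "spin": 0}]'

```text
time: 3.85
tool_pos: [418.8, -270.3, 226.4]
tcp_rot: [-3.141, 0.0, 1.57]
contact_force: [0.1, 0.1, 0.3]
grip_width: 91.8
finger_force: 0.0
```

```bash
python3 - <<'E'
from h import *
o=bot.get_obs();print(o['time'],o['tool_pos'],o['tcp_rot'],o['joint_positions'])
c=cal('wrist');print(c['eye'],c['rotation'],c['vfov'],c['k1'])
im=bot.capture('wrist');cv2.imwrite('pics/w1.png',im)
E
```

```text
3.85 [ 418.82690474 -270.25030398  226.4240335 ] [-3.14147901e+00  9.57156029e-05  1.57040997e+00] [-7.26819727e-01  2.93755114e-01  1.59519690e+00 -1.54804850e-04
  1.25266202e+00 -7.26384941e-01]
[ 418.83739103 -201.55710057  384.89615824] [ 2.88205201e+00 -4.26791449e-04 -3.23949224e-04] 62.15882787856795 -0.07579679806523724
```

View pics/w1.png

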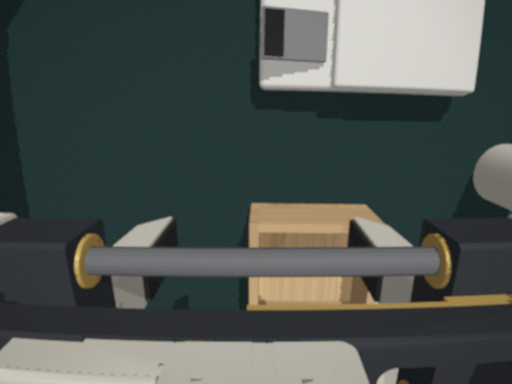

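The wrist view shows the box at the bottom centre, with the outer corners of its rim at (249,205) and (368,205). The scale's pad is at (274,32).

```bash
python3 - <<'E'
from h import *
c=cal('wrist')
for p in [(249,205),(368,205),(249,280)]: print(p,onz(c,p,70).round(1),onz(c,p,0).round(1))
for p in [(274,32)]: print(p,onz(c,p,45).round(1))
for p in [(334,30),(260,60),(473,95)]: print(p,onz(c,p,42).round(1),onz(c,p,30).round(1))
E
```

```text
(249, 205) [ 405.2 -307. ] [ 402.2 -329.9]
(368, 205) [ 529.7 -307.3] [ 554.3 -330.3]
(249, 280) [ 404.1 -395.1] [ 400.7 -437.6]
(274, 32) [ 430.9 -135.1]
(334, 30) [ 491.3 -132.1] [ 493.8 -129.6]
(260, 60) [ 416.9 -161.5] [ 416.8 -160. ]
(473, 95) [ 646.  -192.9] [ 654.  -192.6]
```

Request:
jog_arm --targets '[{"xyz": [-0.54, -0.04, 0], "spin": 0}, {"xyz": [-0.54, -0.04, 0], "spin": 0}, {"xyz": [-0.54, -0.04, 0], "spin": 0}, {"xyz": [0, 0, 0], "spin": 0}, {"xyz": [0, 0, 0.6], "spin": 0}, {"xyz": [0, 0, 0.6], "spin": 0}, {"xyz": [0, 0, 0.6], "spin": 0}, {"xyz": [0, 0, 0.4], "spin": 0}, {"xyz": [0, 0, 0.25], "spin": 0}, {"xyz": [0, 0, 0], "spin": 0}]'

```text
time: 5.15
tool_pos: [409.2, -395.3, 29.4]
tcp_rot: [-3.139, -0.003, 1.572]
contact_force: [0.0, -1.1, -0.0]
grip_width: 91.9
finger_force: 0.0
```

Request:
jog_arm --targets '[{"xyz": [0, 0, 0], "spin": 0}, {"xyz": [0, 0, 0], "spin": 0}, {"xyz": [0, 0, 0], "spin": 0}, {"xyz": [0, 0, 0], "spin": 0}, {"xyz": [0, 0, 0], "spin": 0}, {"xyz": [0, 0, 0], "spin": 0}, {"xyz": [0, 0, 0], "spin": 0}, {"xyz": [0, 0, 0], "spin": 0}, {"xyz": [0, 0, 0], "spin": 0}, {"xyz": [0, 0, 0], "spin": 0}]' --gripper 0

```text
time: 6.4
tool_pos: [409.7, -397.2, 30.7]
tcp_rot: [-3.142, -0.0, 1.571]
contact_force: [-0.8, 0.9, -0.1]
grip_width: 9.7
finger_force: 30.0
```

Request:
jog_arm --targets '[{"xyz": [0, 0, -0.4], "spin": 0}, {"xyz": [0, 0, -0.5], "spin": 0}, {"xyz": [0, 0, -0.4], "spin": 0}, {"xyz": [0.4, 0.1, 0], "spin": 0}, {"xyz": [0.5, 0.16, 0], "spin": 0}, {"xyz": [0.6, 0.2, 0], "spin": 0}, {"xyz": [0.7, 0.2, 0], "spin": 0}, {"xyz": [0.6, 0.2, 0], "spin": 0}, {"xyz": [0.5, 0.2, 0], "spin": 0}, {"xyz": [0.4, 0.1, 0], "spin": 0}]'

```text
time: 7.65
tool_pos: [502.6, -99.3, 134.4]
tcp_rot: [-3.141, -0.001, 1.572]
contact_force: [0.2, -0.8, -3.0]
grip_width: 10.2
finger_force: 30.0
```

Request:
jog_arm --targets '[{"xyz": [0.02, 0, 0], "spin": 0}, {"xyz": [0, 0, 0], "spin": 0}, {"xyz": [0, 0, 0.3], "spin": 0}, {"xyz": [0, 0, 0.2], "spin": 0}, {"xyz": [0, 0, 0.1], "spin": 0}, {"xyz": [0, 0, 0.1], "spin": 0}, {"xyz": [0, 0, 0.05], "spin": 0}, {"xyz": [0, 0, 0], "spin": 0}, {"xyz": [0, 0, 0], "spin": 0}, {"xyz": [0, 0, 0], "spin": 0}]'

```text
time: 8.9
tool_pos: [502.7, -99.7, 75.0]
tcp_rot: [3.141, 0.0, 1.571]
contact_force: [-0.1, 0.3, -2.7]
grip_width: 9.7
finger_force: 30.0
```

```bash
python3 - <<'E'
from h import *
a=bot.capture('scene');cv2.imwrite('pics/s1.png',cv2.resize(a[130:280,150:350],None,fx=3,fy=3,interpolation=cv2.INTER_CUBIC)); print(bot.get_obs()['contact_force'])
E
```

```text
[-0.5306205  -0.36026245 -2.18915282]
```

View pics/s1.png

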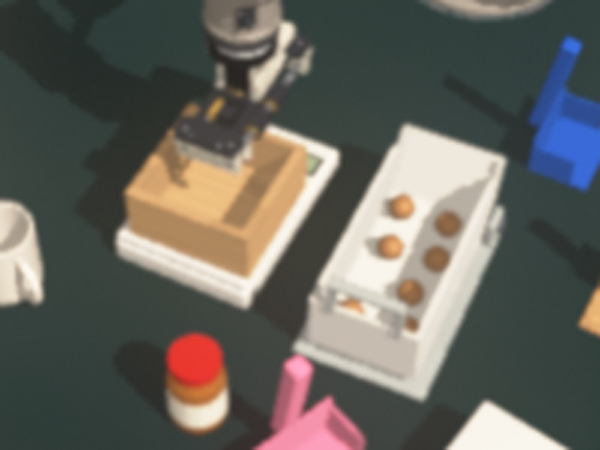

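The box is over the middle of the platform. I'll set it down, release it and go to the paddle.

Request:
jog_arm --targets '[{"xyz": [0, 0, 0.03], "spin": 0}, {"xyz": [0, 0, 0], "spin": 0}, {"xyz": [0, 0, 0], "spin": 0}, {"xyz": [0, 0, 0], "spin": 0}, {"xyz": [0, 0, 0], "spin": 0}, {"xyz": [0, 0, 0], "spin": 0}, {"xyz": [0, 0, 0], "spin": 0}, {"xyz": [0, 0, 0], "spin": 0}, {"xyz": [0, 0, 0], "spin": 0}, {"xyz": [0, 0, 0], "spin": 0}]' --gripper 60

```text
time: 10.2
tool_pos: [502.5, -99.6, 72.3]
tcp_rot: [-3.142, -0.0, 1.571]
contact_force: [-0.3, -0.4, -0.2]
grip_width: 55.3
finger_force: 0.0
```

Request:
jog_arm --targets '[{"xyz": [0, 0, -0.4], "spin": 0}, {"xyz": [0, 0, -0.6], "spin": 0}, {"xyz": [0, 0, -0.5], "spin": 0}, {"xyz": [0, -0.5, 0], "spin": 0}, {"xyz": [-0.44, -0.42, 0], "spin": 0}, {"xyz": [0, 0, 0], "spin": 1}, {"xyz": [0, 0, 0], "spin": 1}, {"xyz": [0, 0, 0], "spin": 1}, {"xyz": [0, 0, 0], "spin": 1}, {"xyz": [0, 0, 0], "spin": 1}]'

```text
time: 11.45
tool_pos: [428.8, -134.8, 192.3]
tcp_rot: [-3.142, -0.0, 1.067]
contact_force: [-1.0, -0.4, -0.1]
grip_width: 55.0
finger_force: 0.0
```

Request:
jog_arm --targets '[{"xyz": [0, 0, 0], "spin": 1}, {"xyz": [0, 0, 0], "spin": 1}, {"xyz": [0, 0, 0], "spin": 1}, {"xyz": [0, 0, 0], "spin": 1}, {"xyz": [0, 0, 0], "spin": 1}, {"xyz": [0, 0, 0], "spin": 1}, {"xyz": [0, 0, 0], "spin": 1}, {"xyz": [0, 0, 0], "spin": 1}, {"xyz": [0, 0, 0], "spin": 1}, {"xyz": [0, 0, 0], "spin": 1}]' --gripper 0

```text
time: 12.7
tool_pos: [428.8, -134.8, 192.3]
tcp_rot: [-3.142, -0.0, 0.067]
contact_force: [-0.6, -0.1, -0.7]
grip_width: 0.3
finger_force: 0.0
```

Request:
jog_arm --targets '[{"xyz": [0, 0, 0], "spin": 0.7}, {"xyz": [0, 0, 0], "spin": 0}, {"xyz": [0, 0, 0.4], "spin": 0}, {"xyz": [0, 0, 0.5], "spin": 0}, {"xyz": [0, 0, 0.4], "spin": 0}, {"xyz": [0, 0, 0.2], "spin": 0}, {"xyz": [0, 0, 0], "spin": 0}, {"xyz": [0, 0, 0], "spin": 0}, {"xyz": [0, 0, 0], "spin": 0}, {"xyz": [0, 0, 0], "spin": 0}]'

```text
time: 13.95
tool_pos: [429.2, -135.0, 72.9]
tcp_rot: [3.141, -0.001, 0.001]
contact_force: [-0.7, -0.7, 0.3]
grip_width: 0.4
finger_force: 0.0
```

```bash
python3 - <<'E'
from h import *
c=cal('top');im=bot.capture('top');cv2.imwrite('pics/t1.png',im)
H,S,V=cv2.split(cv2.cvtColor(im,cv2.COLOR_BGR2HSV))
wood=((H>5)&(H<25)&(S>60)&(V>90)).astype(np.uint8)*255
print('box z112',rect(c,wood,112,(255,120,345,240)))
cv2.imwrite('pics/t1c.png',cv2.resize(im[120:260,180:360],None,fx=3,fy=3,interpolation=cv2.INTER_CUBIC))
E
```

```text
box z112 [569.1 -97.  149.9 150.4  89.6]
```

View pics/t1c.png

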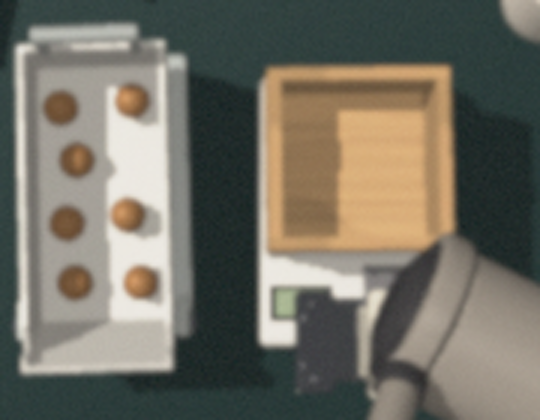

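The box sits centred on the platform at (569,-97). Next I press the paddle.

Request:
jog_arm --targets '[{"xyz": [0, 0, 0.2], "spin": 0}, {"xyz": [0, 0, 0.1], "spin": 0}, {"xyz": [0, 0, 0.05], "spin": 0}, {"xyz": [0, 0, 0.05], "spin": 0}, {"xyz": [0, 0, 0.05], "spin": 0}, {"xyz": [0, 0, 0], "spin": 0}, {"xyz": [0, 0, 0], "spin": 0}, {"xyz": [0, 0, 0], "spin": 0}, {"xyz": [0, 0, 0], "spin": 0}, {"xyz": [0, 0, 0], "spin": 0}]'

```text
time: 15.25
tool_pos: [428.5, -134.8, 37.0]
tcp_rot: [3.142, 0.0, 0.001]
contact_force: [-5.1, -0.1, 13.0]
grip_width: 0.4
finger_force: 6.5
```

Request:
jog_arm --targets '[{"xyz": [0, 0, 0.03], "spin": 0}, {"xyz": [0, 0, 0], "spin": 0}, {"xyz": [0, 0, 0], "spin": 0}, {"xyz": [0, 0, 0], "spin": 0}, {"xyz": [0, 0, 0], "spin": 0}, {"xyz": [0, 0, 0], "spin": 0}, {"xyz": [0, 0, 0], "spin": 0}, {"xyz": [0, 0, 0], "spin": 0}, {"xyz": [0, 0, 0], "spin": 0}, {"xyz": [0, 0, 0], "spin": 0}]'

```text
time: 16.5
tool_pos: [428.6, -134.9, 36.3]
tcp_rot: [3.141, -0.001, 0.001]
contact_force: [-11.2, 2.3, 33.8]
grip_width: 0.5
finger_force: 17.2
```

Force rose to 34 N with hardly any travel, so the paddle is on its stop. I'm releasing it and working out the bar position.

Request:
jog_arm --targets '[{"xyz": [0, 0, -0.1], "spin": 0}, {"xyz": [0, 0, -0.4], "spin": 0}, {"xyz": [0, 0, -0.6], "spin": 0}, {"xyz": [0, 0, -0.7], "spin": 0}, {"xyz": [0, 0, -0.6], "spin": 0}, {"xyz": [0, 0, 0], "spin": -1}, {"xyz": [0, 0, 0], "spin": -1}, {"xyz": [0, 0, 0], "spin": -1}, {"xyz": [0, 0, 0], "spin": -1}, {"xyz": [0, 0, 0], "spin": -1}]'

```text
time: 17.75
tool_pos: [429.2, -134.9, 225.8]
tcp_rot: [3.141, -0.001, 0.504]
contact_force: [-0.4, -0.4, 0.0]
grip_width: 0.7
finger_force: 0.0
```

Request:
jog_arm --targets '[{"xyz": [0, 0, 0], "spin": -1}, {"xyz": [0, 0, 0], "spin": -1}, {"xyz": [0, 0, 0], "spin": -1}, {"xyz": [0, 0, 0], "spin": -1}, {"xyz": [0, 0, 0], "spin": -1}, {"xyz": [0, 0, 0], "spin": -1}, {"xyz": [0, 0, 0], "spin": -1}, {"xyz": [0, 0, 0], "spin": -1}, {"xyz": [0, 0, 0], "spin": -1}, {"xyz": [0, 0, 0], "spin": -1}]' --gripper 80

```text
time: 19.0
tool_pos: [429.2, -134.8, 225.8]
tcp_rot: [3.141, -0.0, 1.504]
contact_force: [-0.2, -0.4, -0.6]
grip_width: 73.8
finger_force: 0.0
```

```bash
python3 - <<'E'
from h import *
c=cal('top');im=cv2.imread('pics/top0.png')
print('bar',onz(c,(207.9,131),132).round(1), 'ends',onz(c,(190,131.3),132).round(1),onz(c,(225.7,130.5),132).round(1))
for p in [(185.3,135),(235.5,135),(186.5,243),(238,242),(300/3+85,120+60)]: print(p,onz(c,p,95).round(1))
# platform/ bin outer edges by brightness along rows at full res
for v in (160,180,200):
    row=im[v,175:250].mean(1); print(v,[int(x) for x in row])
E
```

```text
bar [665.7 117.8] ends [665.5 159.7] [666.4  76.3]
(185.3, 135) [665.5 177.8]
(235.5, 135) [664.1  55.3]
(186.5, 243) [403.9 174.1]
(238, 242) [405.3  51. ]
(185.0, 180) [555.2 178. ]
160 [62, 61, 61, 62, 63, 62, 62, 63, 67, 92, 155, 209, 208, 164, 123, 113, 118, 130, 150, 152, 140, 119, 102, 90, 84, 85, 89, 96, 107, 125, 145, 153, 158, 157, 157, 159, 158, 160, 161, 165, 189, 220, 230, 230, 230, 229, 226, 222, 218, 204, 184, 175, 166, 162, 163, 169, 177, 191, 210, 211, 174, 139, 131, 130, 133, 130, 120, 87, 54, 38, 36, 36, 35, 37, 38]
180 [62, 60, 59, 62, 58, 59, 60, 62, 63, 77, 129, 192, 207, 175, 131, 116, 114, 128, 148, 156, 159, 159, 158, 159, 158, 158, 158, 156, 153, 150, 149, 146, 154, 158, 158, 159, 158, 160, 160, 163, 182, 212, 226, 230, 231, 230, 231, 231, 231, 231, 231, 231, 230, 231, 231, 230, 231, 230, 230, 226, 208, 160, 132, 132, 136, 134, 131, 115, 80, 50, 38, 38, 38, 37, 40]
200 [58, 60, 58, 62, 61, 62, 59, 59, 59, 68, 106, 167, 205, 185, 141, 116, 114, 120, 137, 153, 159, 159, 158, 154, 143, 139, 128, 122, 124, 135, 145, 154, 158, 159, 160, 159, 160, 161, 160, 162, 176, 207, 225, 231, 231, 231, 231, 231, 231, 230, 229, 225, 222, 222, 226, 229, 229, 230, 231, 229, 220, 187, 147, 133, 136, 135, 135, 123, 91, 55, 41, 41, 32, 37, 36]
```

```bash
python3 - <<'E'
from h import *
for n,sc in (('top','top0'),('scene','scene0')):
    im=cv2.imread(f'pics/{sc}.png');c=cal(n)
    H,S,V=cv2.split(cv2.cvtColor(im,cv2.COLOR_BGR2HSV)); m=(((H>150)&(H<178))&(S>60)&(V>90)).astype(np.uint8)
    n_,l,st,ce=cv2.connectedComponentsWithStats(m);i=1+st[1:,4].argmax();ys,xs=np.where(l==i)
    print(n,st[i])
    if n=='top':
        for z in (0,60): print(z,[onz(c,(xs[k],ys[k]),z).round() .tolist() for k in (xs.argmin(),xs.argmax(),ys.argmin(),ys.argmax())])
cv2.imwrite('pics/p.png',np.hstack([cv2.resize(cv2.imread('pics/top0.png')[60:145,170:290],(400,283)),cv2.resize(cv2.imread('pics/scene0.png')[235:310,200:320],(400,283))]))
E
```

```text
top [ 191   69   39   47 1170]
0 [[779.0, 181.0], [851.0, 77.0], [872.0, 129.0], [742.0, 121.0]]
60 [[759.0, 170.0], [827.0, 73.0], [846.0, 122.0], [725.0, 114.0]]
scene [ 233  248   43   59 1372]
```

View pics/p.png

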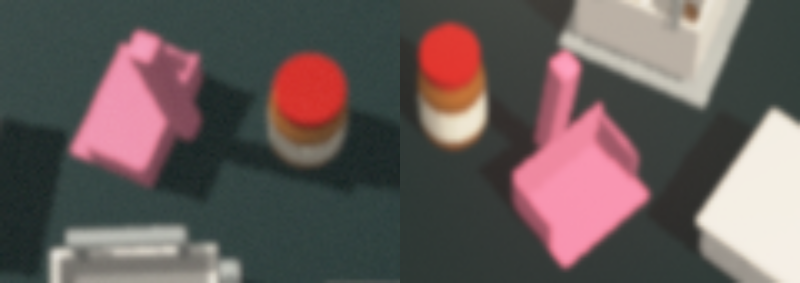

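The pink look-alike's pan starts at x≈742 and its handle stands near x≈800, so it's clear of the gripper. I'm going to the bar.

Request:
jog_arm --targets '[{"xyz": [0, 0, 0], "spin": -0.8}, {"xyz": [0.52, 0.5, 0], "spin": 0}, {"xyz": [0.52, 0.5, 0], "spin": 0}, {"xyz": [0.52, 0.5, 0], "spin": 0}, {"xyz": [0.52, 0.5, 0], "spin": 0}, {"xyz": [0.52, 0.5, 0], "spin": 0}, {"xyz": [0.52, 0.5, 0], "spin": 0}, {"xyz": [0, 0, 0], "spin": 0}, {"xyz": [0, 0, 0.3], "spin": 0}, {"xyz": [0, 0, 0.3], "spin": 0}]' --gripper 75

```text
time: 20.25
tool_pos: [666.2, 116.6, 177.4]
tcp_rot: [3.141, 0.0, 1.581]
contact_force: [-0.0, 0.6, 0.6]
grip_width: 68.7
finger_force: 0.0
```

```bash
python3 - <<'E'
from h import *
o=bot.get_obs();print(o['tool_pos'],o['tcp_rot'])
cv2.imwrite('pics/w2.png',bot.capture('wrist'))
E
```

```text
[666.21465707 116.62928322 177.432894  ] [3.14087959e+00 3.18657495e-05 1.58059679e+00]
```

View pics/w2.png

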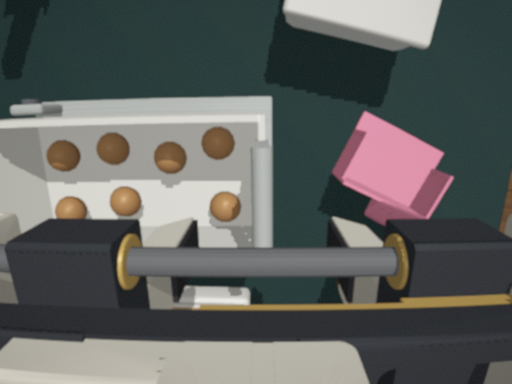

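The wrist view shows the bar, vertical at column 262, centred between the fingers at 175 and 355.

Request:
jog_arm --targets '[{"xyz": [0, 0, 0.4], "spin": 0}, {"xyz": [0, 0, 0.3], "spin": 0}, {"xyz": [0, 0, 0.1], "spin": 0}, {"xyz": [0, 0, 0], "spin": 0}, {"xyz": [0, 0, 0], "spin": 0}, {"xyz": [0, 0, 0], "spin": 0}, {"xyz": [0, 0, 0], "spin": 0}, {"xyz": [0, 0, 0], "spin": 0}, {"xyz": [0, 0, 0], "spin": 0}, {"xyz": [0, 0, 0], "spin": 0}]'

```text
time: 21.55
tool_pos: [666.4, 117.2, 113.9]
tcp_rot: [-3.142, -0.0, 1.581]
contact_force: [0.0, -0.1, 0.2]
grip_width: 68.7
finger_force: 0.0
```

Request:
jog_arm --targets '[{"xyz": [0, 0, 0], "spin": 0}, {"xyz": [0, 0, 0], "spin": 0}, {"xyz": [0, 0, 0], "spin": 0}, {"xyz": [0, 0, 0], "spin": 0}, {"xyz": [0, 0, 0], "spin": 0}, {"xyz": [0, 0, 0], "spin": 0}, {"xyz": [0, 0, 0], "spin": 0}, {"xyz": [0, 0, 0], "spin": 0}, {"xyz": [0, 0, 0], "spin": 0}, {"xyz": [0, 0, 0], "spin": 0}]' --gripper 0

```text
time: 22.8
tool_pos: [665.9, 117.1, 113.9]
tcp_rot: [-3.141, -0.0, 1.581]
contact_force: [-4.5, -0.4, 3.6]
grip_width: 13.1
finger_force: 30.0
```

Request:
jog_arm --targets '[{"xyz": [0, -0.07, -0.125], "spin": 0}, {"xyz": [0, -0.07, -0.125], "spin": 0}, {"xyz": [0, -0.08, -0.12], "spin": 0}, {"xyz": [0, -0.08, -0.12], "spin": 0}, {"xyz": [0, -0.09, -0.11], "spin": 0}, {"xyz": [0, -0.09, -0.11], "spin": 0}, {"xyz": [0, -0.095, -0.1], "spin": 0}, {"xyz": [0, -0.095, -0.1], "spin": 0}, {"xyz": [0, 0, 0], "spin": 0}, {"xyz": [0, 0, 0], "spin": 0}]'

```text
time: 24.05
tool_pos: [612.5, 116.2, 188.4]
tcp_rot: [3.141, 0.001, 1.581]
contact_force: [-2.8, -3.5, 5.3]
grip_width: 12.9
finger_force: 30.0
```

```bash
python3 - <<'E'
from h import *
a=bot.capture('top');s=bot.capture('scene')
cv2.imwrite('pics/b1.png',np.hstack([cv2.resize(a[110:260,160:320],(400,375)),cv2.resize(s[150:280,220:350],(375,375))]))
o=bot.get_obs();print(o['tool_pos'],o['contact_force'])
E
```

```text
[612.77776863 116.18536036 188.13974117] [-2.91862535 -3.32777601  5.3364707 ]
```

View pics/b1.png

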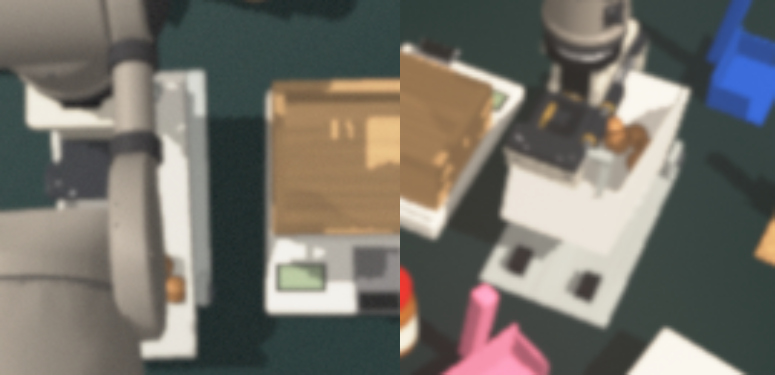

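The bin is tipped fully and the nuts have gathered at the front. I'll wait a moment, then lower it almost level.

Request:
jog_arm --targets '[{"xyz": [0, 0, 0], "spin": 0}, {"xyz": [0, 0, 0], "spin": 0}, {"xyz": [0, 0, 0], "spin": 0}, {"xyz": [0, 0, 0], "spin": 0}, {"xyz": [0, 0, 0], "spin": 0}, {"xyz": [0, 0, 0], "spin": 0}, {"xyz": [0, 0, 0], "spin": 0}, {"xyz": [0, 0, 0], "spin": 0}, {"xyz": [0, 0.02, 0.025], "spin": 0}, {"xyz": [0, 0.0275, 0.025], "spin": 0}]'

```text
time: 25.4
tool_pos: [616.9, 116.3, 184.2]
tcp_rot: [3.14, 0.0, 1.581]
contact_force: [-2.8, -3.7, 6.3]
grip_width: 13.1
finger_force: 30.0
```

Request:
jog_arm --targets '[{"xyz": [0, 0.0475, 0.05], "spin": 0}, {"xyz": [0, 0.0475, 0.05], "spin": 0}, {"xyz": [0, 0.0475, 0.05], "spin": 0}, {"xyz": [0, 0.045, 0.055], "spin": 0}, {"xyz": [0, 0.045, 0.055], "spin": 0}, {"xyz": [0, 0.045, 0.055], "spin": 0}, {"xyz": [0, 0.045, 0.055], "spin": 0}, {"xyz": [0, 0.04, 0.06], "spin": 0}, {"xyz": [0, 0.04, 0.06], "spin": 0}, {"xyz": [0, 0.04, 0.06], "spin": 0}]'

```text
time: 26.65
tool_pos: [651.8, 116.9, 139.7]
tcp_rot: [-3.141, 0.0, 1.581]
contact_force: [-3.4, -2.4, 6.5]
grip_width: 12.8
finger_force: 30.0
```

Request:
jog_arm --targets '[{"xyz": [0, 0.04, 0.06], "spin": 0}, {"xyz": [0, 0.035, 0.06], "spin": 0}, {"xyz": [0, 0.03, 0.05], "spin": 0}, {"xyz": [0, 0, 0], "spin": 0}, {"xyz": [0, 0, 0], "spin": 0}, {"xyz": [0, 0, 0], "spin": 0}, {"xyz": [0, 0, 0], "spin": 0}, {"xyz": [0, 0, 0], "spin": 0}, {"xyz": [0, 0, 0], "spin": 0}, {"xyz": [0, 0, 0], "spin": 0}]'

```text
time: 27.9
tool_pos: [660.2, 117.0, 125.3]
tcp_rot: [-3.141, -0.0, 1.581]
contact_force: [-5.2, -2.5, 5.1]
grip_width: 13.1
finger_force: 30.0
```

Request:
jog_arm --targets '[{"xyz": [0, 0, 0], "spin": 0}, {"xyz": [0, 0, 0], "spin": 0}, {"xyz": [0, 0, 0], "spin": 0}, {"xyz": [0, 0, 0], "spin": 0}, {"xyz": [0, 0, -0.4], "spin": 0}, {"xyz": [0, 0, -0.5], "spin": 0}, {"xyz": [0, 0, -0.6], "spin": 0}, {"xyz": [0, 0, 0], "spin": 0}, {"xyz": [0.43, -0.55, 0], "spin": 0}, {"xyz": [0.43, -0.55, 0], "spin": 0}]' --gripper 75

```text
time: 29.15
tool_pos: [570.3, 185.3, 243.6]
tcp_rot: [-3.14, -0.0, 1.579]
contact_force: [1.1, 0.6, 0.1]
grip_width: 68.7
finger_force: 0.0
```

Request:
jog_arm --targets '[{"xyz": [0.43, -0.55, 0], "spin": 0}, {"xyz": [0.43, -0.55, 0], "spin": 0}, {"xyz": [0.43, -0.55, 0], "spin": 0}, {"xyz": [0, 0, 0], "spin": 0}, {"xyz": [0, 0, 0], "spin": 0}, {"xyz": [0, 0, 0], "spin": 0}, {"xyz": [0, 0, 0], "spin": 0}, {"xyz": [0, 0, 0], "spin": 0}, {"xyz": [0, 0, 0], "spin": 0}, {"xyz": [0, 0, 0], "spin": 0}]'

```text
time: 30.4
tool_pos: [438.8, 286.8, 245.1]
tcp_rot: [3.142, -0.0, 1.581]
contact_force: [-0.5, -0.2, 0.1]
grip_width: 68.6
finger_force: 0.0
```

```bash
python3 - <<'E'
from h import *
o=bot.get_obs();print(o['time'],o['tool_pos'],o['tcp_rot'])
c=cal('wrist');w=bot.capture('wrist');a=bot.capture('top')
cv2.imwrite('pics/w3.png',w);cv2.imwrite('pics/t3.png',a)
import json;json.dump({k:np.array(v).tolist() for k,v in c.items()},open('w3.json','w'))
cv2.imwrite('pics/v3.png',np.hstack([w[:250,60:460],cv2.resize(a[130:255,80:250],(340,250))]))
E
```

```text
30.4 [438.75253296 286.76825837 245.13291174] [ 3.14153778e+00 -8.80025921e-05  1.58061167e+00]
```

View pics/v3.png

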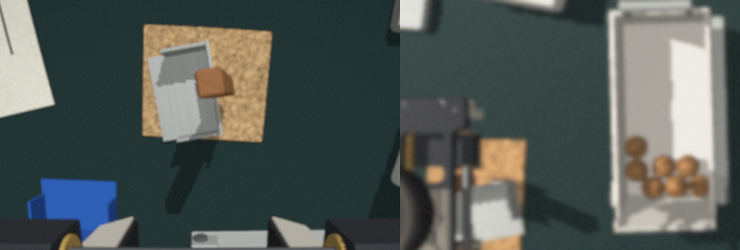

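The wrist view shows the scoop with its mouth facing -x. Its lip runs from full px (209,58) to (224,141), and the top of the handle is at about (267,81). The top view shows all 7 nuts gathered at the bin's front.

```bash
python3 - <<'E'
from h import *
import json
c=json.load(open('w3.json'));c['R']=np.array(c['R'])
w=cv2.imread('pics/w3.png');H,S,V=cv2.split(cv2.cvtColor(w,cv2.COLOR_BGR2HSV))
gray=((S<45)&(V>95)).astype(np.uint8)*255; gray[:30]=0;gray[145:]=0;gray[:,:200]=0;gray[:,290:]=0
k=max(cv2.findContours(gray,cv2.RETR_EXTERNAL,cv2.CHAIN_APPROX_NONE)[0],key=cv2.contourArea)
print('approx',cv2.approxPolyDP(k,3,True).reshape(-1,2).tolist())
A,B=onz(c,(209,58),5),onz(c,(224,141),5);d=A-B;n=np.array([d[1],-d[0]])/np.hypot(*d)
print('lip',A.round(1),B.round(1),np.hypot(*d).round(1),'yaw',np.arctan2(n[1],n[0]).round(3)); ctr=(A+B)/2+35*n;print('scoop c',ctr.round(1),'handle@150',(ctr+n*(28+18*20/138)).round(1))
br=((H<14)&(S>90)&(V>60)).astype(np.uint8)*255; br[:60]=0;br[110:]=0;br[:,:240]=0;br[:,300:]=0
k=max(cv2.findContours(br,cv2.RETR_EXTERNAL,cv2.CHAIN_APPROX_NONE)[0],key=cv2.contourArea);print('handle',cv2.approxPolyDP(k,2,True).reshape(-1,2).tolist(),cv2.minAreaRect(k))
top=br&((V>110)*255).astype(np.uint8);ys,xs=np.where(top);print('topface',xs.mean(),ys.mean(),onz(c,(xs.mean(),ys.mean()),171))
ck=((H>8)&(H<22)&(S>60)&(V>110)).astype(np.uint8)*255
print('mat',rect(c,ck,3,(195,10,345,150)))
t=cv2.imread('pics/t3.png');ct=cal('top');H,S,V=cv2.split(cv2.cvtColor(t,cv2.COLOR_BGR2HSV))
for p in [(635,145),(635,170),(662,167),(687,167),(653,187),(675,186),(698,186)]:
    print('nut',onz(ct,((p[0]-400)/2+80,p[1]/2+130),42).round())
E
```

```text
approx [[267, 40], [221, 49], [221, 55], [208, 58], [223, 141], [282, 134], [276, 98], [260, 98], [255, 86], [254, 72], [271, 67]]
lip [374.6 407.9] [390.9 309.5] 99.8 yaw 0.164
scoop c [417.3 364.4] handle@150 [447.5 369.4]
handle [[291, 80], [278, 67], [258, 70], [255, 74], [261, 97], [292, 93]] ((273.57000732421875, 81.98999786376953), (28.708538055419922, 35.0724983215332), 81.8698959350586)
topface 273.0780559646539 81.73932253313697 [445.55970843 370.45780098]
mat [440.8 378.3 131.4 151.6  87.3]
nut [503. 156.]
nut [471. 156.]
nut [474. 122.]
nut [474.  90.]
nut [449. 133.]
nut [450. 105.]
nut [450.  76.]
```

Request:
jog_arm --targets '[{"xyz": [0.52, 0.07, 0], "spin": 0}, {"xyz": [0.51, 0.07, 0], "spin": 0}, {"xyz": [0, 0, 0], "spin": 1}, {"xyz": [0, 0, 0], "spin": 1}, {"xyz": [0, 0, 0], "spin": 1}, {"xyz": [0, 0, 0], "spin": 1}, {"xyz": [0, 0, 0], "spin": 1}, {"xyz": [0, 0, 0], "spin": 1}, {"xyz": [0, 0, 0], "spin": 1}, {"xyz": [0, 0, 0], "spin": 1}]'

```text
time: 31.75
tool_pos: [449.0, 369.4, 245.1]
tcp_rot: [-3.142, -0.0, 0.778]
contact_force: [0.4, -1.2, 0.4]
grip_width: 69.2
finger_force: 0.0
```

Request:
jog_arm --targets '[{"xyz": [0, 0, 0], "spin": 1}, {"xyz": [0, 0, 0], "spin": 1}, {"xyz": [0, 0, 0], "spin": 1}, {"xyz": [0, 0, 0], "spin": 1}, {"xyz": [0, 0, 0], "spin": 1}, {"xyz": [0, 0, 0], "spin": 1}, {"xyz": [0, 0, 0], "spin": 0.2}, {"xyz": [0, 0, 0.3], "spin": 0}, {"xyz": [0, 0, 0.3], "spin": 0}, {"xyz": [0, 0, 0], "spin": 0}]'

```text
time: 33.0
tool_pos: [448.1, 368.8, 195.5]
tcp_rot: [3.14, 0.004, 0.162]
contact_force: [-0.3, 0.0, -0.3]
grip_width: 68.7
finger_force: 0.0
```

Request:
jog_arm --targets '[{"xyz": [0, 0, 0.4], "spin": 0}, {"xyz": [0, 0, 0.3], "spin": 0}, {"xyz": [0, 0, 0.2], "spin": 0}, {"xyz": [0, 0, 0], "spin": 0}, {"xyz": [0, 0, 0], "spin": 0}, {"xyz": [0, 0, 0], "spin": 0}, {"xyz": [0, 0, 0], "spin": 0}, {"xyz": [0, 0, 0], "spin": 0}, {"xyz": [0, 0, 0], "spin": 0}, {"xyz": [0, 0, 0], "spin": 0}]'

```text
time: 34.25
tool_pos: [449.1, 369.4, 125.1]
tcp_rot: [-3.142, -0.0, 0.161]
contact_force: [0.1, 1.7, -0.1]
grip_width: 68.5
finger_force: 0.0
```

Request:
jog_arm --targets '[{"xyz": [0, 0, 0], "spin": 0}, {"xyz": [0, 0, 0], "spin": 0}, {"xyz": [0, 0, 0], "spin": 0}, {"xyz": [0, 0, 0], "spin": 0}, {"xyz": [0, 0, 0], "spin": 0}, {"xyz": [0, 0, 0], "spin": 0}, {"xyz": [0, 0, -0.3], "spin": 0}, {"xyz": [0, 0, -0.5], "spin": 0}, {"xyz": [0, 0, -0.5], "spin": 0}, {"xyz": [0, 0, -0.25], "spin": 0}]' --gripper 0

```text
time: 35.5
tool_pos: [449.5, 369.7, 251.4]
tcp_rot: [-3.14, -0.003, 0.161]
contact_force: [-0.6, -0.1, -1.1]
grip_width: 19.8
finger_force: 30.0
```

Request:
jog_arm --targets '[{"xyz": [0, 0, 0], "spin": 1}, {"xyz": [0, 0, 0], "spin": 0.46}, {"xyz": [0, 0, 0], "spin": 0}, {"xyz": [0, 0, 0], "spin": 0}, {"xyz": [0, 0, 0], "spin": 0}, {"xyz": [0, 0, 0], "spin": 0}, {"xyz": [0, 0, 0], "spin": 0}, {"xyz": [0, 0, 0], "spin": 0}, {"xyz": [0, 0, 0], "spin": 0}, {"xyz": [0, 0, 0], "spin": 0}]'

```text
time: 36.75
tool_pos: [449.1, 369.4, 249.1]
tcp_rot: [-3.141, -0.0, 0.015]
contact_force: [-0.1, -0.2, -1.6]
grip_width: 20.0
finger_force: 30.0
```

```bash
python3 - <<'E'
from h import *
o=bot.get_obs();print(o['tool_pos'],o['tcp_rot'],o['grip_width'],o['moment'])
t=bot.capture('top');cv2.imwrite('pics/t4.png',t);s=bot.capture('scene');cv2.imwrite('pics/s4.png',s);c=cal('top')
# bin side walls in the picture
for v in (150,170,190,210,225,235):
    r=t[v,175:250].mean(1).astype(int);print(v,r.tolist())
E
```

```text
[449.05297468 369.37497212 249.14937234] [-3.14145553e+00 -5.17245647e-05  1.47956615e-02] 20.018607454840105 [-0.08089828  0.13251947 -0.00741897]
150 [62, 63, 64, 61, 64, 64, 63, 64, 85, 145, 208, 213, 170, 125, 112, 116, 128, 148, 157, 160, 158, 159, 159, 161, 160, 160, 161, 161, 160, 159, 161, 160, 160, 159, 162, 161, 160, 160, 161, 174, 197, 211, 208, 195, 184, 182, 178, 172, 162, 165, 162, 161, 160, 161, 161, 163, 169, 197, 218, 211, 164, 132, 130, 133, 131, 128, 112, 80, 49, 40, 38, 42, 34, 32, 37]
170 [61, 63, 62, 62, 62, 61, 64, 62, 70, 108, 168, 203, 186, 142, 118, 114, 122, 136, 154, 159, 162, 157, 159, 159, 158, 159, 160, 162, 160, 158, 160, 160, 159, 160, 160, 162, 161, 161, 160, 163, 175, 205, 224, 231, 231, 231, 232, 231, 231, 231, 231, 231, 231, 232, 231, 231, 230, 231, 229, 219, 185, 146, 133, 134, 133, 131, 120, 98, 65, 42, 38, 33, 38, 38, 39]
190 [61, 60, 60, 63, 60, 60, 60, 59, 62, 82, 148, 209, 213, 166, 123, 113, 115, 127, 150, 160, 159, 160, 160, 161, 160, 160, 163, 161, 161, 160, 162, 161, 159, 160, 161, 161, 159, 160, 160, 165, 177, 205, 224, 230, 231, 230, 2
[... 495 characters left out ...]
61, 59, 57, 60, 59, 57, 56, 58, 58, 81, 141, 205, 224, 216, 167, 122, 112, 114, 129, 148, 159, 158, 160, 158, 154, 142, 111, 85, 80, 83, 93, 104, 102, 93, 84, 78, 87, 103, 117, 124, 123, 122, 114, 103, 98, 92, 85, 87, 105, 123, 126, 128, 127, 125, 118, 114, 104, 96, 107, 159, 208, 209, 164, 131, 123, 124, 125, 107, 84, 63, 46, 42, 37, 38, 37]
235 [41, 40, 40, 39, 37, 35, 35, 39, 40, 42, 47, 70, 121, 160, 158, 133, 123, 124, 128, 129, 129, 130, 130, 136, 144, 155, 165, 172, 171, 173, 173, 175, 176, 177, 174, 175, 176, 176, 174, 175, 171, 166, 169, 175, 181, 185, 187, 188, 188, 186, 186, 187, 181, 178, 170, 160, 153, 152, 153, 155, 159, 156, 127, 87, 50, 37, 37, 42, 36, 37, 36, 39, 40, 36, 36]
```

```bash
python3 - <<'E'
from h import *
c=cal('top')
P=[]
for v,l,r,z in [(150,183.8,234.8,104),(170,184.5,235.3,101.5),(190,184.8,235.6,99),(210,185.5,236.7,97),(225,185.0,236.9,95)]:
    a,b=onz(c,(l,v),z),onz(c,(r,v),z); P.append((a+b)/2); print(P[-1].round(1),(a-b)[1].round(1))
P=np.array(P);f=np.polyfit(P[:,0],P[:,1],1);print(f,np.polyval(f,[520,600]))
# lateral check with known object: scoop handle / TCP in wrist not needed; front corner px
t=cv2.imread('pics/t4.png'); print(t[200:250,212].mean(1).astype(int).tolist())
# camera bias: predict TCP-known bar grasp: bar centre
print(proj(c,(665.9,117.1,132)))
s=cv2.imread('pics/s4.png');cv2.imwrite('pics/v4.png',np.hstack([cv2.resize(s[140:270,330:430],(300,390)),cv2.resize(t[120:250,60:250],(500,390))[:, :500]]))
E
```

```text
[626.1 118.1] 122.7
[578.1 117. ] 122.1
[530.1 116.6] 122.0
[482.2 114.8] 122.8
[446.3 115.5] 124.4
[1.64109658e-02 1.07672559e+02] [116.20626076 117.51913803]
[161, 159, 161, 162, 160, 160, 153, 137, 118, 112, 110, 109, 111, 118, 120, 113, 102, 99, 111, 134, 139, 127, 111, 99, 97, 103, 116, 124, 133, 154, 175, 185, 187, 187, 188, 176, 150, 134, 129, 129, 129, 130, 130, 137, 130, 101, 64, 42, 35, 39]
[208.21853144 130.91153485]
```

View pics/v4.png

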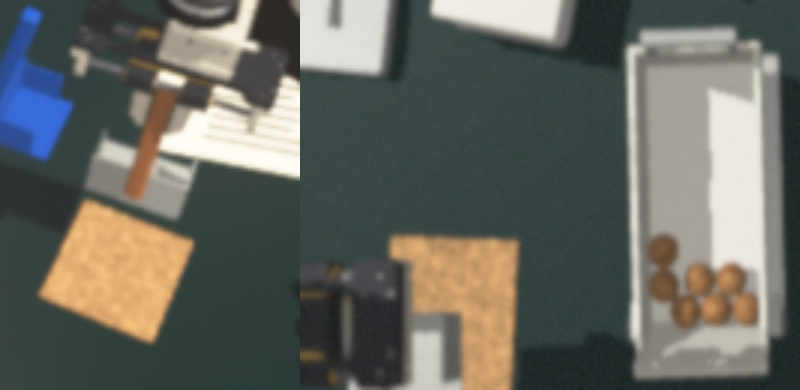

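The scoop hangs level in the grip in the scene crop, and the nuts lie at the bin's front in the top crop. I'm moving over the rear part of the bin.

Request:
jog_arm --targets '[{"xyz": [0.2, 0.34, 0], "spin": 0}, {"xyz": [0.3, 0.55, 0], "spin": 0}, {"xyz": [0.36, 0.64, 0], "spin": 0}, {"xyz": [0.36, 0.64, 0], "spin": 0}, {"xyz": [0.3, 0.55, 0], "spin": 0}, {"xyz": [0.2, 0.34, 0], "spin": 0}, {"xyz": [0.1, 0.12, 0], "spin": 0}, {"xyz": [0, 0, 0], "spin": 0}, {"xyz": [0, 0, 0], "spin": 0}, {"xyz": [0, 0, 0], "spin": 0}]'

```text
time: 38.1
tool_pos: [597.9, 118.4, 249.3]
tcp_rot: [-3.141, -0.0, 0.017]
contact_force: [0.2, -0.5, -2.3]
grip_width: 19.8
finger_force: 30.0
```

```bash
python3 - <<'E'
from h import *
o=bot.get_obs();p=o['tool_pos'];yw=o['tcp_rot'][2];print(p,yw)
d=np.array([598,117.5])-p[:2];print('dx,dy tool/80',(d@[np.cos(yw),np.sin(yw)])/80,(d@[np.sin(yw),-np.cos(yw)])/80,(yw-.016)/.1)
E
```

```text
[597.87374146 118.42302491 249.28257224] 0.016534012220835947
dx,dy tool/80 0.0013872584499753148 0.01156232765774089 0.005340122208359471
```

Request:
jog_arm --targets '[{"xyz": [0, 0.01, 0.2], "spin": 0}, {"xyz": [0, 0, 0.2], "spin": 0}, {"xyz": [0, 0, 0.2], "spin": 0}, {"xyz": [0, 0, 0.2], "spin": 0}, {"xyz": [0, 0, 0.1], "spin": 0}, {"xyz": [0, 0, 0.1], "spin": 0}, {"xyz": [0, 0, 0], "spin": 0}, {"xyz": [0, 0, 0], "spin": 0}, {"xyz": [0, 0, 0], "spin": 0}, {"xyz": [0, 0, 0], "spin": 0}]'

```text
time: 39.35
tool_pos: [598.6, 116.4, 169.5]
tcp_rot: [-3.141, -0.001, 0.015]
contact_force: [-0.1, -0.6, -1.3]
grip_width: 20.0
finger_force: 30.0
```

Request:
jog_arm --targets '[{"xyz": [0, 0, 0.05], "spin": 0}, {"xyz": [0, 0, 0.05], "spin": 0}, {"xyz": [0, 0, 0.05], "spin": 0}, {"xyz": [0, 0, 0.05], "spin": 0}, {"xyz": [0, 0, 0.03], "spin": 0}, {"xyz": [0, 0, 0.03], "spin": 0}, {"xyz": [0, 0, 0], "spin": 0}, {"xyz": [0, 0, 0], "spin": 0}, {"xyz": [0, 0, 0], "spin": 0}, {"xyz": [0, 0, 0], "spin": 0}]'

```text
time: 40.6
tool_pos: [598.7, 116.4, 149.4]
tcp_rot: [-3.142, -0.001, 0.015]
contact_force: [-2.5, 0.3, 5.8]
grip_width: 19.7
finger_force: 30.0
```

Request:
jog_arm --targets '[{"xyz": [0, 0, 0.02], "spin": 0}, {"xyz": [0, 0, 0.01], "spin": 0}, {"xyz": [0, 0, 0], "spin": 0}, {"xyz": [0, 0, 0], "spin": 0}, {"xyz": [0, 0, 0], "spin": 0}, {"xyz": [0, 0, 0], "spin": 0}, {"xyz": [0, 0, 0], "spin": 0}, {"xyz": [0, 0, 0], "spin": 0}, {"xyz": [0, 0, 0], "spin": 0}, {"xyz": [0, 0, 0], "spin": 0}]'

```text
time: 41.85
tool_pos: [598.7, 116.4, 147.3]
tcp_rot: [-3.141, -0.002, 0.015]
contact_force: [-2.3, -1.2, 7.1]
grip_width: 20.0
finger_force: 30.0
```

```bash
python3 - <<'E'
from h import *
t=bot.capture('top');s=bot.capture('scene')
cv2.imwrite('pics/v5.png',np.hstack([cv2.resize(s[140:270,240:350],(330,390)),cv2.resize(t[120:250,160:300],(420,390))]))
E
```

```text
(no output)
```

View pics/v5.png

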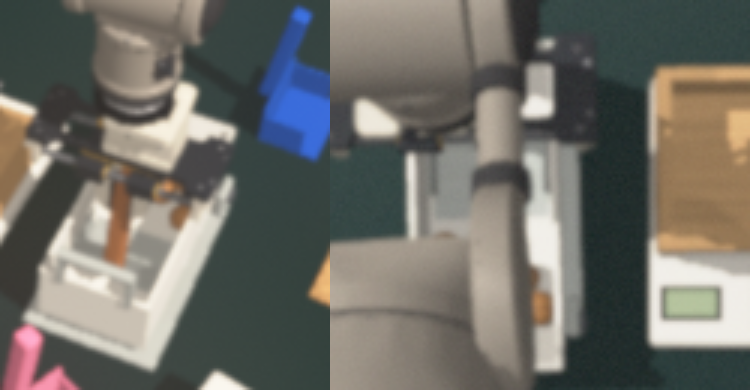

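Left crop: the scoop is inside the bin behind the nuts. The arm hides most of the bin in the top view. I'm sliding it forward.

Request:
jog_arm --targets '[{"xyz": [0, 0, -0.01], "spin": 0}, {"xyz": [-0.04, 0, 0], "spin": 0}, {"xyz": [-0.06, 0, 0], "spin": 0}, {"xyz": [-0.07, 0, 0], "spin": 0}, {"xyz": [-0.07, 0, 0], "spin": 0}, {"xyz": [-0.07, 0, 0], "spin": 0}, {"xyz": [-0.07, 0, 0], "spin": 0}, {"xyz": [-0.07, 0, 0], "spin": 0}, {"xyz": [-0.07, 0, 0], "spin": 0}, {"xyz": [-0.07, 0, 0], "spin": 0}]'

```text
time: 43.2
tool_pos: [551.4, 115.7, 147.2]
tcp_rot: [-3.141, -0.002, 0.015]
contact_force: [2.2, -0.4, 4.6]
grip_width: 19.9
finger_force: 30.0
```

Request:
jog_arm --targets '[{"xyz": [-0.06, 0, 0], "spin": 0}, {"xyz": [-0.06, 0, 0], "spin": 0}, {"xyz": [-0.06, 0, 0], "spin": 0}, {"xyz": [-0.05, 0, 0], "spin": 0}, {"xyz": [-0.04, 0, 0], "spin": 0}, {"xyz": [-0.04, 0, 0], "spin": 0}, {"xyz": [-0.03, 0, 0], "spin": 0}, {"xyz": [-0.03, 0, 0], "spin": 0}, {"xyz": [0, 0, 0], "spin": 0}, {"xyz": [0, 0, 0], "spin": 0}]'

```text
time: 44.45
tool_pos: [521.7, 115.3, 147.2]
tcp_rot: [-3.141, -0.001, 0.015]
contact_force: [1.2, 0.9, 6.5]
grip_width: 20.2
finger_force: 30.0
```

Request:
jog_arm --targets '[{"xyz": [-0.02, 0, 0], "spin": 0}, {"xyz": [-0.02, 0, 0], "spin": 0}, {"xyz": [-0.02, 0, 0], "spin": 0}, {"xyz": [-0.02, 0, 0], "spin": 0}, {"xyz": [-0.01, 0, 0], "spin": 0}, {"xyz": [-0.01, 0, 0], "spin": 0}, {"xyz": [0, 0, 0], "spin": 0}, {"xyz": [0, 0, 0], "spin": 0}, {"xyz": [0, 0, 0], "spin": 0}, {"xyz": [0, 0, 0], "spin": 0}]'

```text
time: 45.7
tool_pos: [513.9, 115.1, 147.2]
tcp_rot: [-3.141, -0.001, 0.015]
contact_force: [2.2, -0.4, 6.4]
grip_width: 19.8
finger_force: 30.0
```

Request:
jog_arm --targets '[{"xyz": [-0.02, 0, 0], "spin": 0}, {"xyz": [-0.01, 0, 0], "spin": 0}, {"xyz": [-0.01, 0, 0], "spin": 0}, {"xyz": [0, 0, 0], "spin": 0}, {"xyz": [0, 0, 0], "spin": 0}, {"xyz": [0, 0, 0], "spin": 0}, {"xyz": [0, 0, 0], "spin": 0}, {"xyz": [0, 0, 0], "spin": 0}, {"xyz": [0, 0, 0], "spin": 0}, {"xyz": [0, 0, 0], "spin": 0}]'

```text
time: 46.95
tool_pos: [511.5, 115.0, 147.4]
tcp_rot: [-3.141, -0.003, 0.015]
contact_force: [3.5, -0.9, 5.1]
grip_width: 20.0
finger_force: 30.0
```

```bash
python3 - <<'E'
from h import *
print(bot.get_obs()['moment'])
cv2.imwrite('pics/s6.png',bot.capture('scene')); cv2.imwrite('pics/t6.png',bot.capture('top'));cv2.imwrite('pics/w6.png',bot.capture('wrist'))
t=cv2.imread('pics/t6.png');s=cv2.imread('pics/s6.png');w=cv2.imread('pics/w6.png')
for n,a in (('t',t),('s',s),('w',w)):
    H,S,V=cv2.split(cv2.cvtColor(a,cv2.COLOR_BGR2HSV)); m=((H<16)&(S>90)&(V>50)).astype(np.uint8)
    k,l,st,ce=cv2.connectedComponentsWithStats(m); print(n,[(ce[i].round().tolist(),int(st[i,4])) for i in range(1,k) if 20<st[i,4]<2500])
E
```

```text
[-0.04798303 -0.55388249  0.07294762]
t [([262.0, 89.0], 548), ([113.0, 223.0], 260), ([119.0, 207.0], 49), ([201.0, 224.0], 138), ([229.0, 222.0], 82), ([127.0, 226.0], 23), ([100.0, 233.0], 23), ([110.0, 240.0], 49), ([504.0, 245.0], 275), ([120.0, 249.0], 65), ([99.0, 248.0], 70), ([499.0, 274.0], 288)]
s [([119.0, 31.0], 2015), ([438.0, 1.0], 58), ([490.0, 8.0], 846), ([119.0, 85.0], 1048), ([405.0, 88.0], 1078), ([488.0, 107.0], 545), ([124.0, 118.0], 308), ([231.0, 195.0], 471), ([292.0, 197.0], 401), ([208.0, 211.0], 43), ([347.0, 237.0], 22), ([215.0, 253.0], 428), ([217.0, 273.0], 23)]
w [([262.0, 291.0], 1309)]
```

Contact with the front wall shows: 2.4 of 3.2 mm reached and 3.5 N. I'll release the standing scoop, turn 90° and regrip the handle fore-and-aft. The closing pads will then tilt the mouth up.

Request:
jog_arm --targets '[{"xyz": [0, 0, 0], "spin": 0}, {"xyz": [0, 0, 0], "spin": 0}, {"xyz": [0, 0, 0], "spin": 0}, {"xyz": [0, 0, 0], "spin": 0}, {"xyz": [0, 0, 0], "spin": -1}, {"xyz": [0, 0, 0], "spin": -1}, {"xyz": [0, 0, 0], "spin": -1}, {"xyz": [0, 0, 0], "spin": -1}, {"xyz": [0, 0, 0], "spin": -1}, {"xyz": [0, 0, 0], "spin": -1}]' --gripper 100

```text
time: 48.35
tool_pos: [510.3, 115.1, 146.6]
tcp_rot: [-3.141, 0.0, 0.618]
contact_force: [-0.4, 0.1, -0.9]
grip_width: 91.6
finger_force: 0.0
```

Request:
jog_arm --targets '[{"xyz": [0, 0, 0], "spin": -1}, {"xyz": [0, 0, 0], "spin": -1}, {"xyz": [0, 0, 0], "spin": -1}, {"xyz": [0, 0, 0], "spin": -1}, {"xyz": [0, 0, 0], "spin": -1}, {"xyz": [0, 0, 0], "spin": -1}, {"xyz": [0, 0, 0], "spin": -1}, {"xyz": [0, 0, 0], "spin": -1}, {"xyz": [0, 0, 0], "spin": -1}, {"xyz": [0, 0, 0], "spin": -0.7}]'

```text
time: 49.6
tool_pos: [510.3, 115.0, 146.6]
tcp_rot: [-3.141, -0.0, 1.587]
contact_force: [0.3, -0.4, -0.5]
grip_width: 91.9
finger_force: 0.0
```

```bash
cat > nuts.py <<'E'
from h import *
import sys
# list brown blobs in bin/box ROI of top & scene with areas
def blobs():
    out={}
    for n,roi in (('top',(180,120,340,250)),('scene',(185,160,325,265))):
        a=bot.capture(n);cv2.imwrite(f'pics/last_{n}.png',a);H,S,V=cv2.split(cv2.cvtColor(a,cv2.COLOR_BGR2HSV))
        m=((H<16)&(S>95)&(V>45)).astype(np.uint8);u0,v0,u1,v1=roi;z=np.zeros_like(m);z[v0:v1,u0:u1]=m[v0:v1,u0:u1]
        k,l,st,ce=cv2.connectedComponentsWithStats(z); out[n]=[(ce[i].round().astype(int).tolist(),int(st[i,4])) for i in range(1,k) if st[i,4]>12]
    return out
print(blobs()); o=bot.get_obs(); print(o['tool_pos'],o['tcp_rot'][2],o['contact_force'])
E
python3 nuts.py
```

```text
{'top': [([272, 176], 15), ([280, 175], 13), ([229, 223], 78)], 'scene': [([225, 177], 19), ([237, 191], 316), ([202, 191], 18), ([296, 201], 200), ([196, 205], 24), ([219, 212], 185), ([237, 206], 17), ([215, 253], 425)]}
[510.32400263 115.03988695 146.62483368] 1.5853051298849294 [-0.01459529  0.16561323 -0.91848711]
```

Request:
jog_arm --targets '[{"xyz": [0, 0.13, 0], "spin": 0}, {"xyz": [0, 0.13, 0], "spin": 0}, {"xyz": [0, 0, 0], "spin": 0}, {"xyz": [0, 0, 0], "spin": 0}, {"xyz": [0, 0, 0], "spin": 0}, {"xyz": [0, 0, 0], "spin": 0}, {"xyz": [0, 0, 0], "spin": 0}, {"xyz": [0, 0, 0], "spin": 0}, {"xyz": [0, 0, 0], "spin": 0}, {"xyz": [0, 0, 0], "spin": 0}]' --gripper 40

```text
time: 50.95
tool_pos: [531.2, 115.4, 146.7]
tcp_rot: [3.141, -0.0, 1.585]
contact_force: [-0.5, 1.0, 0.6]
grip_width: 36.5
finger_force: 0.1
```

Request:
jog_arm --targets '[{"xyz": [0, 0, 0], "spin": 0}, {"xyz": [0, 0, 0], "spin": 0}, {"xyz": [0, 0, 0], "spin": 0}, {"xyz": [0, 0, 0], "spin": 0}, {"xyz": [0, 0, 0], "spin": 0}, {"xyz": [0, 0, 0], "spin": 0}, {"xyz": [0, 0, 0], "spin": 0}, {"xyz": [0, 0, 0], "spin": 0}, {"xyz": [0, 0, 0], "spin": 0}, {"xyz": [0, 0, 0], "spin": 0}]' --gripper 0

```text
time: 52.2
tool_pos: [531.2, 115.3, 146.7]
tcp_rot: [3.142, -0.0, 1.585]
contact_force: [-0.4, -0.2, -1.0]
grip_width: 19.7
finger_force: 30.0
```

Width is 20 mm, so the handle is flush with the pads and the scoop is tilted. Lifting gently.

Request:
jog_arm --targets '[{"xyz": [0, 0, -0.03], "spin": 0}, {"xyz": [0, 0, -0.06], "spin": 0}, {"xyz": [0, 0, -0.1], "spin": 0}, {"xyz": [0, 0, -0.15], "spin": 0}, {"xyz": [0, 0, -0.2], "spin": 0}, {"xyz": [0, 0, -0.2], "spin": 0}, {"xyz": [0, 0, -0.2], "spin": 0}, {"xyz": [0, 0, -0.18], "spin": 0}, {"xyz": [0, 0, -0.12], "spin": 0}, {"xyz": [0, 0, -0.06], "spin": 0}]'

```text
time: 53.45
tool_pos: [531.3, 115.3, 251.4]
tcp_rot: [3.141, -0.0, 1.585]
contact_force: [-0.7, 0.2, -1.5]
grip_width: 20.0
finger_force: 30.0
```

```bash
python3 nuts.py
```

```text
{'top': [([314, 192], 19), ([223, 213], 211)], 'scene': [([232, 187], 480), ([297, 182], 257), ([213, 186], 31), ([200, 191], 13), ([198, 199], 17), ([218, 211], 217), ([196, 205], 23), ([215, 253], 423)]}
[531.32081882 115.34180449 251.0153283 ] 1.5848179644221103 [ 0.25943918  0.00910496 -2.92736835]
```

Request:
jog_arm --targets '[{"xyz": [-0.1, 0.1, 0], "spin": 0}, {"xyz": [-0.2, 0.2, 0], "spin": 0}, {"xyz": [-0.25, 0.25, 0], "spin": 0}, {"xyz": [-0.3, 0.25, 0], "spin": 0}, {"xyz": [-0.3, 0.25, 0], "spin": 0}, {"xyz": [-0.3, 0.25, 0], "spin": 0}, {"xyz": [-0.3, 0.25, 0], "spin": 0}, {"xyz": [-0.3, 0.25, 0], "spin": 0}, {"xyz": [-0.25, 0.25, 0], "spin": 0}, {"xyz": [-0.2, 0.2, 0], "spin": 0}]'

```text
time: 54.8
tool_pos: [714.7, -84.0, 249.2]
tcp_rot: [-3.14, -0.0, 1.584]
contact_force: [0.8, -0.4, -3.4]
grip_width: 19.9
finger_force: 30.0
```

Request:
jog_arm --targets '[{"xyz": [-0.13, 0.12, 0], "spin": 0}, {"xyz": [-0.07, 0.06, 0.05], "spin": 0}, {"xyz": [0, 0, 0.05], "spin": 0}, {"xyz": [0, 0, 0.04], "spin": 0}, {"xyz": [0, 0, 0], "spin": 0}, {"xyz": [0, 0, 0], "spin": 0}, {"xyz": [0, 0, 0], "spin": 0}, {"xyz": [0, 0, 0], "spin": 0}, {"xyz": [0, 0, 0], "spin": 0}, {"xyz": [0, 0, 0], "spin": 0}]'

```text
time: 56.05
tool_pos: [728.6, -98.0, 239.5]
tcp_rot: [3.142, -0.0, 1.585]
contact_force: [-0.5, -0.3, -2.6]
grip_width: 20.1
finger_force: 30.0
```

```bash
python3 nuts.py; python3 - <<'E'
from h import *
t=cv2.imread('pics/last_top.png');s=cv2.imread('pics/last_scene.png')
cv2.imwrite('pics/v7.png',np.hstack([cv2.resize(t[110:260,170:350],(420,350)),cv2.resize(s[150:280,180:330],(370,350))]))
E
```

```text
{'top': [], 'scene': [([219, 198], 967), ([215, 253], 423)]}
[728.61956883 -97.94170333 239.4962071 ] 1.5848230015470977 [-0.65624222  0.86121201 -3.26592013]
```

View pics/v7.png

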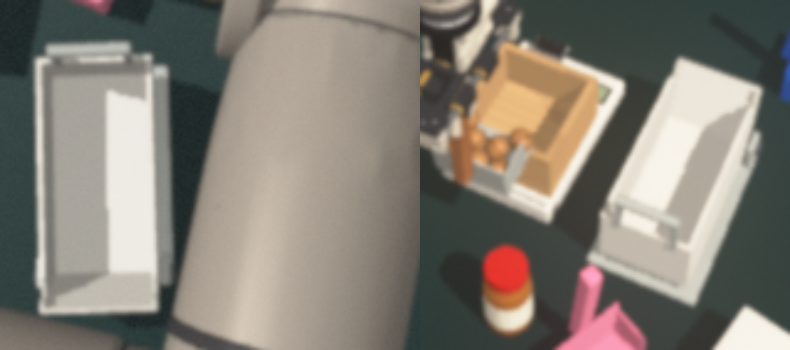

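All 7 nuts are in the scoop, the bin is empty, and the scoop is above the box. Shaking them out.

Request:
jog_arm --targets '[{"xyz": [0, -0.25, 0], "spin": 0}, {"xyz": [0, -0.5, 0], "spin": 0}, {"xyz": [0, 0.5, 0], "spin": 0}, {"xyz": [0, 0.25, 0], "spin": 0}, {"xyz": [0, 0, 0], "spin": 0}, {"xyz": [0, 0, 0], "spin": 0}, {"xyz": [0, 0, 0], "spin": 0}, {"xyz": [0, 0, 0], "spin": 0}, {"xyz": [0, 0, 0], "spin": 0}, {"xyz": [0, 0, 0], "spin": 0}]'

```text
time: 57.4
tool_pos: [728.6, -97.9, 239.6]
tcp_rot: [3.141, -0.0, 1.585]
contact_force: [0.9, -0.5, -0.9]
grip_width: 20.0
finger_force: 30.0
```

```bash
python3 nuts.py; python3 - <<'E'
from h import *
s=cv2.imread('pics/last_scene.png')[150:230,185:270];H,S,V=cv2.split(cv2.cvtColor(s,cv2.COLOR_BGR2HSV))
for m in [((H<13)&(S>120)&(V>45))]:
    k,l,st,ce=cv2.connectedComponentsWithStats(m.astype(np.uint8));print([((ce[i]+[185,150]).round().astype(int).tolist(),st[i].tolist()[2:]) for i in range(1,k) if st[i,4]>8])
E
```

```text
{'top': [], 'scene': [([227, 193], 942), ([197, 207], 139), ([215, 253], 422)]}
[728.59290481 -97.94006031 239.55683334] 1.5847757589071771 [ 0.49793241 -0.35767014 -1.41439311]
[([197, 207], [8, 24, 112])]
```

The force is down to the scoop's own weight, so it looks empty. One more shake for safety, then on to the mat.

Request:
jog_arm --targets '[{"xyz": [0, -0.25, 0], "spin": 0}, {"xyz": [0, -0.5, 0], "spin": 0}, {"xyz": [0, 0.5, 0], "spin": 0}, {"xyz": [0, 0.25, 0], "spin": 0}, {"xyz": [0, 0, 0], "spin": 0}, {"xyz": [0, 0, 0], "spin": 0}, {"xyz": [0, 0, -0.2], "spin": 0}, {"xyz": [0, 0, -0.2], "spin": 0}, {"xyz": [0, 0, -0.2], "spin": 0}, {"xyz": [0, 0, 0], "spin": 0}]'

```text
time: 58.75
tool_pos: [728.7, -98.1, 289.5]
tcp_rot: [3.138, 0.001, 1.585]
contact_force: [-0.7, 0.7, -2.0]
grip_width: 19.9
finger_force: 30.0
```

Request:
jog_arm --targets '[{"xyz": [0.25, -0.12, 0], "spin": 0}, {"xyz": [0.5, -0.24, 0], "spin": 0}, {"xyz": [0.6, -0.24, 0], "spin": 0}, {"xyz": [0.6, -0.24, 0], "spin": 0}, {"xyz": [0.6, -0.24, 0], "spin": 0}, {"xyz": [0.6, -0.24, 0], "spin": 0}, {"xyz": [0.6, -0.24, 0], "spin": 0}, {"xyz": [0.6, -0.24, 0], "spin": 0}, {"xyz": [0.6, -0.24, 0], "spin": 0}, {"xyz": [0.5, -0.24, 0], "spin": 0}]'

```text
time: 60.0
tool_pos: [538.6, 336.9, 286.7]
tcp_rot: [-3.141, 0.0, 1.585]
contact_force: [-0.8, -0.5, -1.8]
grip_width: 19.9
finger_force: 30.0
```

Request:
jog_arm --targets '[{"xyz": [0.4, -0.24, 0], "spin": 0}, {"xyz": [0.2, -0.24, 0], "spin": 0}, {"xyz": [0, -0.12, 0], "spin": 0}, {"xyz": [0, 0, 0], "spin": 0}, {"xyz": [0, 0, 0], "spin": 0}, {"xyz": [0, 0, 0], "spin": 0}, {"xyz": [0, 0, 0], "spin": 0}, {"xyz": [0, 0, 0], "spin": 0}, {"xyz": [0, 0, 0], "spin": 0}, {"xyz": [0, 0, 0], "spin": 0}]'

```text
time: 61.25
tool_pos: [491.5, 382.8, 287.5]
tcp_rot: [3.142, -0.0, 1.585]
contact_force: [0.1, -0.4, -1.7]
grip_width: 19.8
finger_force: 30.0
```

```bash
python3 - <<'E'
from h import *
o=bot.get_obs();print(o['time'],o['tool_pos'],o['tcp_rot'],o['contact_force'])
c=cal('top');t=bot.capture('top');cv2.imwrite('pics/t8.png',t);cv2.imwrite('pics/s8.png',bot.capture('scene'))
H,S,V=cv2.split(cv2.cvtColor(t,cv2.COLOR_BGR2HSV))
wood=((H>5)&(H<25)&(S>60)&(V>60)).astype(np.uint8)*255
print('box',rect(c,wood,112,(250,115,350,245)))
g=cv2.resize(t[120:250,180:360],None,fx=4,fy=4,interpolation=cv2.INTER_CUBIC); cv2.imwrite('pics/v8.png',g)
E
```

```text
61.25 [491.47449878 382.82361725 287.52757315] [ 3.14152753e+00 -4.09774514e-05  1.58485014e+00] [ 0.11552771 -0.4349677  -1.66590694]
box [570.2 -97.6 151.1 148.1  89.6]
```

View pics/v8.png

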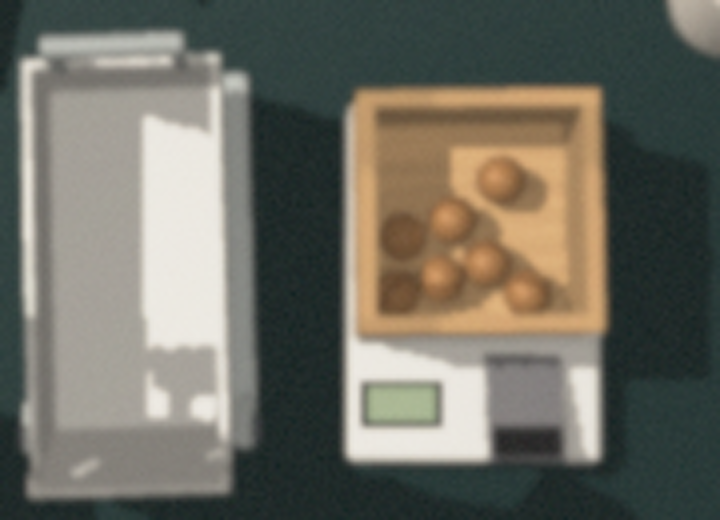

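All 7 walnuts are in the box, which is centred at (570,-98), and the bin is empty. Placing the scoop on the mat.

Request:
jog_arm --targets '[{"xyz": [0, 0, 0.3], "spin": 0}, {"xyz": [0, 0, 0.4], "spin": 0}, {"xyz": [0, 0, 0.4], "spin": 0}, {"xyz": [0, 0, 0.4], "spin": 0}, {"xyz": [0, 0, 0.2], "spin": 0}, {"xyz": [0, 0, 0.15], "spin": 0}, {"xyz": [0, 0, 0.1], "spin": 0}, {"xyz": [0, 0, 0.05], "spin": 0}, {"xyz": [0, 0, 0], "spin": 0}, {"xyz": [0, 0, 0], "spin": 0}]'

```text
time: 62.6
tool_pos: [491.8, 383.0, 128.2]
tcp_rot: [3.141, -0.001, 1.585]
contact_force: [0.4, 0.3, -2.1]
grip_width: 19.9
finger_force: 30.0
```

Request:
jog_arm --targets '[{"xyz": [0, 0, 0.02], "spin": 0}, {"xyz": [0, 0, 0.02], "spin": 0}, {"xyz": [0, 0, 0], "spin": 0}, {"xyz": [0, 0, 0], "spin": 0}, {"xyz": [0, 0, 0], "spin": 0}, {"xyz": [0, 0, 0], "spin": 0}, {"xyz": [0, 0, 0], "spin": 0}, {"xyz": [0, 0, 0], "spin": 0}, {"xyz": [0, 0, 0], "spin": 0}, {"xyz": [0, 0, 0], "spin": 0}]'

```text
time: 63.85
tool_pos: [491.5, 382.8, 124.4]
tcp_rot: [3.142, -0.0, 1.585]
contact_force: [0.4, 0.8, -1.0]
grip_width: 19.7
finger_force: 30.0
```

Request:
jog_arm --targets '[{"xyz": [0, 0, 0], "spin": 0}, {"xyz": [0, 0, 0], "spin": 0}, {"xyz": [0, 0, 0], "spin": 0}, {"xyz": [0, 0, 0], "spin": 0}, {"xyz": [0, 0, 0], "spin": 0}, {"xyz": [0, 0, 0], "spin": 0}, {"xyz": [0, 0, 0], "spin": 0}, {"xyz": [0, 0, 0], "spin": 0}, {"xyz": [0, 0, 0], "spin": 0}, {"xyz": [0, 0, 0], "spin": 0}]' --gripper 40

```text
time: 65.1
tool_pos: [491.5, 382.8, 124.4]
tcp_rot: [3.142, -0.0, 1.585]
contact_force: [-0.0, 0.1, -0.7]
grip_width: 36.9
finger_force: 0.0
```

Request:
jog_arm --targets '[{"xyz": [0, -0.13, 0], "spin": 0}, {"xyz": [0, -0.13, 0], "spin": 0}, {"xyz": [0, 0, 0], "spin": 0}, {"xyz": [0, 0, 0], "spin": 0}, {"xyz": [0, 0, 0], "spin": 0}, {"xyz": [0, 0, -0.2], "spin": 0}, {"xyz": [0, 0, -0.4], "spin": 0}, {"xyz": [0, 0, -0.4], "spin": 0}, {"xyz": [0, 0, -0.4], "spin": 0}, {"xyz": [0, 0, 0], "spin": 0}]' --gripper 100

```text
time: 66.35
tool_pos: [472.0, 383.3, 240.4]
tcp_rot: [3.135, -0.004, 1.585]
contact_force: [-0.0, 1.1, -0.2]
grip_width: 92.0
finger_force: 0.0
```

Request:
jog_arm --targets '[{"xyz": [-0.4, -0.1, 0], "spin": 0}, {"xyz": [-0.4, -0.2, 0], "spin": 0}, {"xyz": [-0.4, -0.1, 0], "spin": 0}, {"xyz": [0, 0, 0], "spin": 0}, {"xyz": [0, 0, 0], "spin": 0}, {"xyz": [0, 0, 0], "spin": 0}, {"xyz": [0, 0, 0], "spin": 0}, {"xyz": [0, 0, 0], "spin": 0}, {"xyz": [0, 0, 0], "spin": 0}, {"xyz": [0, 0, 0], "spin": 0}]' --gripper 0

```text
time: 67.6
tool_pos: [440.0, 286.1, 236.3]
tcp_rot: [3.142, -0.0, 1.585]
contact_force: [0.0, -0.1, -1.6]
grip_width: 1.0
finger_force: 0.0
```

```bash
python3 - <<'E'
from h import *
o=bot.get_obs();print(o['tool_pos'],o['tcp_rot'])
c=cal('wrist');w=bot.capture('wrist');cv2.imwrite('pics/w9.png',w)
H,S,V=cv2.split(cv2.cvtColor(w,cv2.COLOR_BGR2HSV))
gray=((S<45)&(V>95)).astype(np.uint8)*255; gray[:15]=0;gray[160:]=0;gray[:,:180]=0;gray[:,350:]=0
ks=sorted(cv2.findContours(gray,cv2.RETR_EXTERNAL,cv2.CHAIN_APPROX_NONE)[0],key=cv2.contourArea)[-2:]
for k in ks:
    a=cv2.approxPolyDP(k,3,True).reshape(-1,2); print(cv2.contourArea(k),[(p.tolist(),onz(c,p,5).round().tolist()) for p in a])
br=((H<14)&(S>90)&(V>60)).astype(np.uint8)*255; br[150:]=0;br[:,:190]=0;br[:,350:]=0
k=max(cv2.findContours(br,cv2.RETR_EXTERNAL,cv2.CHAIN_APPROX_NONE)[0],key=cv2.contourArea);print('handle',cv2.minAreaRect(k),[(p.tolist()) for p in cv2.approxPolyDP(k,2,True).reshape(-1,2)])
# expected handle-axis projections of a standing scoop at (438,380), yaw .015
for x,z in [(48,33),(28,171)]: print('exp',proj(c,(438+x,381,z)).round())
for x,y in [(-35,50),(-35,-50)]: print('exp lip',proj(c,(438+x,381+y,5)).round())
ck=((H>8)&(H<22)&(S>60)&(V>110)).astype(np.uint8)*255
print('mat',rect(c,ck,3,(150,0,400,170)))
E
```

```text
[440.02953918 286.13365134 236.3186488 ] [ 3.14155067e+00 -7.15839681e-05  1.58492350e+00]
273.0 [([299, 47], [481.0, 419.0]), ([298, 25], [479.0, 443.0]), ([248, 29], [422.0, 438.0]), ([294, 32], [474.0, 435.0]), ([295, 47], [476.0, 419.0])]
5208.0 [([232, 36], [404.0, 430.0]), ([234, 123], [405.0, 331.0]), ([296, 126], [480.0, 329.0]), ([297, 86], [480.0, 376.0]), ([291, 121], [474.0, 335.0]), ([292, 80], [474.0, 382.0]), ([288, 74], [469.0, 389.0]), ([292, 38], [472.0, 429.0])]
handle ((303.5, 68.0), (38.0, 27.0), 90.0) [[293, 49], [290, 54], [290, 75], [299, 86], [312, 87], [317, 75], [314, 67], [317, 67], [317, 52]]
exp [306.  80.]
exp [303.  64.]
exp lip [232.  35.]
exp lip [232. 123.]
mat [440.8 378.2 131.  151.6  87.4]
```

The scoop stands at (439,380) on the mat, matching the expected lip and handle pixels. Next I press the bar down to make sure the bin is level.

Request:
jog_arm --targets '[{"xyz": [-0.43, 0.55, 0], "spin": 0}, {"xyz": [-0.43, 0.55, 0], "spin": 0}, {"xyz": [-0.43, 0.55, 0], "spin": 0}, {"xyz": [-0.43, 0.55, 0], "spin": 0}, {"xyz": [-0.43, 0.55, 0], "spin": 0}, {"xyz": [0, 0, 0], "spin": 0}, {"xyz": [0, 0, 0.4], "spin": 0}, {"xyz": [0, 0, 0.4], "spin": 0}, {"xyz": [0, 0, 0.15], "spin": 0}, {"xyz": [0, 0, 0], "spin": 0}]'

```text
time: 68.9
tool_pos: [661.9, 117.7, 160.2]
tcp_rot: [-3.141, -0.0, 1.585]
contact_force: [-0.1, 0.8, 0.3]
grip_width: 0.7
finger_force: 0.0
```

Request:
jog_arm --targets '[{"xyz": [0, 0, 0.05], "spin": 0}, {"xyz": [0, 0, 0.05], "spin": 0}, {"xyz": [0, 0, 0.05], "spin": 0}, {"xyz": [0, 0, 0.04], "spin": 0}, {"xyz": [0, 0, 0.03], "spin": 0}, {"xyz": [0, 0, 0], "spin": 0}, {"xyz": [0, 0, 0], "spin": 0}, {"xyz": [0, 0, 0], "spin": 0}, {"xyz": [0, 0, 0], "spin": 0}, {"xyz": [0, 0, 0], "spin": 0}]'

```text
time: 70.15
tool_pos: [662.4, 117.2, 142.8]
tcp_rot: [3.141, -0.0, 1.585]
contact_force: [0.8, -0.0, -0.1]
grip_width: 0.1
finger_force: 0.0
```

No contact at 143 mm, so the bar top is at its level height and the bin is down. I'm retreating and doing a final check.

Request:
jog_arm --targets '[{"xyz": [0, 0, -0.4], "spin": 0}, {"xyz": [0, 0, -0.5], "spin": 0}, {"xyz": [0.4, -0.4, -0.3], "spin": 0}, {"xyz": [0.5, -0.5, 0], "spin": 0}, {"xyz": [0.5, -0.5, 0], "spin": 0}, {"xyz": [0.4, -0.4, 0], "spin": 0}, {"xyz": [0, 0, 0], "spin": 0}, {"xyz": [0, 0, 0], "spin": 0}, {"xyz": [0, 0, 0], "spin": 0}, {"xyz": [0, 0, 0], "spin": 0}]'

```text
time: 71.4
tool_pos: [517.1, 258.3, 238.4]
tcp_rot: [-3.141, 0.0, 1.583]
contact_force: [0.2, 0.3, 0.2]
grip_width: 0.4
finger_force: 0.0
```

```bash
python3 - <<'E'
from h import *
c=cal('top');t=bot.capture('top');H,S,V=cv2.split(cv2.cvtColor(t,cv2.COLOR_BGR2HSV))
wood=((H>5)&(H<25)&(S>60)&(V>60)).astype(np.uint8)*255
b=rect(c,wood,112,(250,115,350,245));print('box',b)
d=np.abs(t.astype(int)-cv2.imread('pics/t8.png')).max(2)[115:250,250:350];print('changed px near scale',(d>40).sum())
if np.hypot(b[0]-569,b[1]+100)<20: print(bot.close_job())
E
```

```text
box [570.4 -97.5 151.5 148.1  89.4]
changed px near scale 561
the job is handed in; nothing more can be done
None
```

I handed the job in at about 71 s; no pass/fail result came back. My last checks showed all 7 walnuts in the box, centred on the scale within about 5 mm. The tare paddle had been pressed to its stop and released, the bin was back level, and the scoop stood upright on its mat. The mug, jar and tub were never touched.

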